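# Unload the dryer, turn the coated stone coupons red face up and start the dryer

## Robot

A 6-joint arm with a two-finger parallel gripper is mounted at the origin on the work surface. World frame = base frame: x ahead of the robot, y to its left, z up, the work surface at z = 0. Lengths are in m, angles in degrees, forces in N, time in s.
With the tool pointing down it reaches from about 0.3 to 0.75 m from the base axis. Payload 8.5 kg.
Tool frame: the origin (TCP) lies between the finger pads; the fingertips stand 22 mm ahead of it and the grasp point (between the pads) lies 3 mm ahead of it; z points along the fingers, y is the line along which they close (so a half turn about z gives the same grasp; the last joint's range is limited). The gripper opens to 88 mm and grips with 3 to 60 N. Pads are 18 mm wide; open, the fingers measure 123 mm over their backs; the gripper's body (75 mm by 187 mm) begins 45 mm behind the grasp point.
Start: joints at [-79.83, 21.807, 74.336, -0, 83.858, -12.336], TCP at [0.211, -0.508, 0.261] pointing down, gripper open.
Joint ranges: [-178.18, 178.18], [-50.72, 133.34], [12.68, 142.11], [-81.47, 261.47], [9.98, 163.14], [-165.26, 165.26]. Speed limits (degrees/s): [136.94, 136.94, 180, 180, 180, 180].

## Interface

Orientations are given as a 3x3 rotation matrix whose columns are the frame's x, y, z axes.
In Python, from cell import arm gives the robot as it stands.
- The arm moves only by the tool move_arm, never from a script. Its arguments are lists of equal length, an entry for each row: "translation": the shift along the world's x, y, z scaled (see below), a list of three; "spin": the turn about the world's z scaled (see below). A call has 1 to 8 rows; each row is the pose to reach, as a shift and turn from the pose commanded when the call began; what a row does not reach only later rows make up. The controller multiplies each number of a shift by 250 mm and each number of a turn by 1.5 rad. A row lasts 1/10 s, in which the tool goes at most 50 mm and 8.59 degrees, less where a joint would pass 70% of its speed; a pose out of reach is approached as far as the arm can. A call with a number of a shift or a turn outside -1 to 1 is refused whole. A call with a gripper value outside its range is refused whole. "hand" is the opening in per cent of the stroke, from 0 (shut) to 100 (fully open), set as the call begins (left out, the last holds). The fingers move at their own pace and stop on an object; "force" is the grip in N (left out, the last holds). Time passes only in rows, so rows that repeat a pose let the fingers close. It gives the time, the measured TCP pose, the force, the opening and the grip force at its end, in the units of the state.
- arm.get_obs(): the state, without advancing time (a new reading comes with each control period).
- arm.snapshot(name): name is "scene" or "top"; returns (picture, depth): 384x512x3 uint8, red, green, blue; 384x512 float32, m along the optical axis (not along the pixel's ray), 0 where there is no reading.
- arm.camera_model(name): a dict with "fx", "fy", "cx", "cy" (pixels), "k1" (the pictures are not rectified: a ray, as slopes to the right and down, at radius r is drawn at 1 + k1 r^2 times it, then the intrinsics apply), "xyz" and "rotation" of the camera in the world. Camera axes: x right, y down, z forward; pixel columns grow to the right and rows downward; lengths in m; the calibration is good to about 2 mm. A picture is of the moment at which its call begins. camera_model takes no time and is no camera call.
- arm.hand_in(): hands the job in; it is judged then, once.
The state is a dict: "time": time; "qpos": joint angles; "qd": joint speeds; "joint_efforts": joint torques, N m; "position": TCP position; "orientation": TCP orientation; "wrist_force": force on the tool from outside, world axes, zero at the start; "wrist_torque": the same for the moment, N m; "grip_width": finger opening in m; "finger_force": force on a finger pad.
Only numpy, scipy, OpenCV 4.12 (cv2) and the standard library are available. Lean on these libraries where they do the work, as an engineer would, in place of code of your own. Each camera call takes 0.05 s, during which the arm holds its last target. There are 200 camera calls.

## Task

First take the dried blue coupon off the drying cradle and lay it, blue face up, in the middle of the cork pad. Then turn over every other stone coupon, which lie on the table red face down, and lay each one red face up across the two ledges of the cradle, side by side; the yellow slotted stand can hold one upright while you change your grip. When all of them lie on the cradle, and not before, push the red switch lever fully over, away from the robot, to start the blower; do not shift the steel ring, the tape roll, the stone core, the yellow tin or the bottle.

Things in the scene. Friction and masses are not known exactly. Their poses are not given: they have to be found in the camera images.
- coupon1: stone test coupon, a flat slab 110 x 50 x 20 mm, about 0.26 kg, bare grey stone except for one broad face coated red (a 4 mm layer). Origin at the centre of the slab; x along the 110 mm length, y along the 50 mm width, z out of the bare grey face (the red face looks along -z). Starts flat on the table, red face down. May be absent
- coupon2: stone test coupon, a flat slab 110 x 50 x 20 mm, about 0.26 kg, bare grey stone except for one broad face coated red (a 4 mm layer). Origin at the centre of the slab; x along the 110 mm length, y along the 50 mm width, z out of the bare grey face (the red face looks along -z). Starts flat on the table, red face down. May be absent
- coupon3: stone test coupon, a flat slab 110 x 50 x 20 mm, about 0.26 kg, bare grey stone except for one broad face coated red (a 4 mm layer). Origin at the centre of the slab; x along the 110 mm length, y along the 50 mm width, z out of the bare grey face (the red face looks along -z). Starts flat on the table, red face down. May be absent
- dried: dried stone coupon, a flat slab 110 x 50 x 20 mm, about 0.26 kg, grey with one broad face coated blue. Origin at the centre of the slab; x along its length, y along its width, z out of the blue face. Starts blue face up across the ledges of the cradle, its length along the cradle's x, somewhere along the ledges
- pad: fixed flat cork pad 74 (x) x 124 (y) mm, 12 mm high, origin at the centre of its underside on the table, z up
- cradle: fixed drying cradle, open frame 128 x 306 mm. Origin: centre of its foot on the table; z up, y along its two ledges. Ledge tops 50 mm above the table, at x -60..-40 and +40..+60 mm, 294 mm long between blue end plates, nothing between or below. Lips outside the ledges (at x +-60) and the end plates rise 8 mm higher. A coupon lies along x, 5 mm spare at each end; three fit, e.g. at y -92, 0, +92
- stand: fixed yellow stand, origin: centre of its foot on the table, z up. Base 120 (x) x 80 x 8 mm with a pocket open above: two walls (34 mm wide along y, tops 53 mm above the table) 30 mm apart in x, two end posts (30 mm wide, tops 44 mm above the table) 60 mm apart in y; floor 8 mm above the table. A coupon stands in it on a short end, faces towards +-x, and may lean up to 0.25 rad
- switch (a joint): red toggle lever of the blower, 80 mm long: 0 = off, leaning towards the robot (-x of its block); 1.0 rad = fully over, leaning away (+x). Starts between 0 and 0.15. Stays where it is left; a light push moves it
- switch_tip (a point): the tip of the switch lever
- switch_base: the fixed grey block that carries the switch lever; origin at the centre of its underside on the table, z up; the lever swings in its x-z plane, towards +x to switch on. Behind and left of it stands the blue blower box, 140 mm high, 0.81 m and more ahead of the robot
- steel_ring: small steel ring, 60 mm across, 35 mm high; leave alone
- tape: roll of brown tape, 80 mm across, 30 mm high; leave alone
- flask: white bottle with blue cap, 66 mm across, 110 mm high; leave alone
- core1: drilled stone core standing upright, 54 mm across, 60 mm high; leave alone
- tin: small yellow tin, 56 mm across, 55 mm high; leave alone
Mind the look-alikes: they are no part of the job. What is shaped like the dried but turquoise is not meant. Leave any orange look-alike of the coupon1 alone.

How it is judged (in metres and radians):
On the way, in this order (a step that is already met when the one before it is completed fails the run):
1. the dried blue coupon lies blue face up on the cork pad, let go (angle between dried's own z axis and vertical below 0.08 rad and z of dried in the frame of pad between 0.016 and 0.028 m and x of dried in the frame of pad between -0.022 and 0.022 m and y of dried in the frame of pad between -0.025 and 0.025 m and linear speed of dried below 0.02 m/s and contact force between dried and the fingers below 0.1 N), for 0.3 s.
2. every coupon present lies red face up across both ledges of the cradle, let go (angle between each of coupon1, coupon2, coupon3's own z axis and vertical above 3.06 rad and z of coupon1 in the frame of cradle between 0.054 and 0.066 m and x of coupon1 in the frame of cradle between -0.014 and 0.014 m and y of coupon1 in the frame of cradle between -0.13 and 0.13 m and linear speed of each of coupon1, coupon2, coupon3 below 0.02 m/s and contact force between each of coupon1, coupon2, coupon3 and the fingers below 0.1 N and z of coupon2 in the frame of cradle between 0.054 and 0.066 m and x of coupon2 in the frame of cradle between -0.014 and 0.014 m and y of coupon2 in the frame of cradle between -0.13 and 0.13 m and z of coupon3 in the frame of cradle between 0.054 and 0.066 m and x of coupon3 in the frame of cradle between -0.014 and 0.014 m and y of coupon3 in the frame of cradle between -0.13 and 0.13 m), for 0.3 s.
3. then the switch lever is pushed fully over (value of joint switch above 0.88 rad), for 0.2 s.
At the end, for the whole second after the job is handed in: blue coupon flat, blue up, on the pad within 22 mm (pad x) and 25 mm (pad y) of its middle; every other coupon flat (0.08 rad), red up, on both cradle ledges (centre 60 +-6 mm high, within 14 mm of the middle line and 130 mm along); all released, at rest; lever past 0.88 rad (all of step 1 and all of step 2 and value of joint switch above 0.88 rad); the robot touches nothing.
It fails at once if a bystander is moved by more than 5 cm (distance of any of steel_ring, tape, flask, core1, tin from where it was at the start of the episode above 0.05 m).
Of coupon1, coupon2, coupon3 only 2 to 3 are there at a start; the rules pass over those that are not, and their reading is None.
At some moment in a run one of coupon1, coupon2, coupon3 may be knocked a few centimetres aside while the robot is not near it.
Once in a run the grip may slacken for a moment while it holds something.
It also fails if it takes over 210 s, if anything falls off the work surface, if the arm or the gripper's body presses on something with over 40 N, if the wrist force passes 120 N, or if a joint passes its speed limit or range.

## Working session

There is one attempt and no reset: what is moved stays moved. The work goes in short steps, Python scripts to look and compute and a tool call to move; the robot and the scene stay as the last step left them, time stands still between calls to the robot, and variables do not carry over. Pictures are saved under pics/ and viewed, at most 14 in all, crops included, and the job is handed in when it is done.

Besides the shell and the picture viewer there is one more tool, called after "Emit:" in YAML: its name, and indented under it one key for each argument. move_arm: Moves the arm, as the interface text tells. Its arguments: {"type":"object","properties":{"translation":{"type":"array"},"spin":{"type":"array"},"hand":{"type":"number"},"force":{"type":"number"}},"required":["translation","spin"]}

```bash
mkdir -p pics; ls
python3 - <<'E'
from cell import arm
import cv2,numpy as np
for n in("scene","top"):
    p,d=arm.snapshot(n); np.savez(f"{n}0.npz",p=p,d=d); cv2.imwrite(f"pics/{n}0.png",cv2.resize(p[:,:,::-1],(800,600)))
    m=arm.camera_model(n); print(n,m)
print(arm.get_obs())
E
```

```text
pics
scene {'fx': 441.3678161721312, 'fy': 441.3678161721312, 'cx': 260.79073971989607, 'cy': 192.80400648807446, 'k1': -0.0113274564270462, 'xyz': array([1.41636214, 0.09818912, 0.91254417]), 'rotation': array([[-0.05643077,  0.66924327, -0.74089744],
       [ 0.99833358,  0.04679278, -0.03377117],
       [ 0.01206752, -0.74156853, -0.67076858]])}
top {'fx': 479.0588434772782, 'fy': 479.0588434772782, 'cx': 249.30036154206422, 'cy': 193.10454403035075, 'k1': -0.20527329759540341, 'xyz': array([0.37566028, 0.05922694, 1.48141079]), 'rotation': array([[ 0.0143742 , -0.99604506,  0.08767912],
       [-0.99989585, -0.01420547,  0.00254811],
       [-0.00129251, -0.08770661, -0.99614551]])}
{'time': 0.1, 'qpos': array([-7.98288303e+01,  2.18384221e+01,  7.43774211e+01, -3.17771159e-04,
        8.38583463e+01, -1.23355788e+01]), 'qd': array([-0.0884871 , -0.17932752, -0.16865882, -0.02063993, -0.0308691 ,
        0.01414159]), 'joint_efforts': array([ 4.54291076e-03, -4.38651359e+01, -2.24909520e+01,  7.15194829e-02,
        3.42241174e-02, -9.10155040e-05]), 'position': array([ 0.21049597, -0.50789656,  0.26020498]), 'orientation': array([[ 9.23834256e-01,  3.82792650e-01, -2.34084683e-04],
       [ 3.82792626e-01, -9.23833418e-01,  1.27352783e-03],
       [ 2.71241839e-04, -1.26613452e-03, -9.99999162e-01]]), 'wrist_force': array([0.85545603, 0.47851138, 0.03265822]), 'wrist_torque': array([ 0.02989934,  0.00944285, -0.00266114]), 'finger_force': 0.0, 'grip_width': 0.08784302275726245}
```

View pics/top0.png

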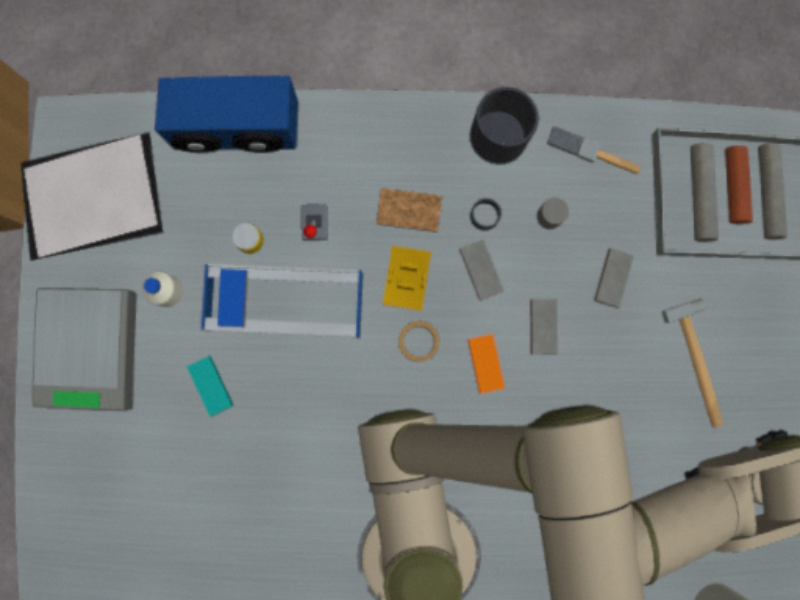

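View pics/scene0.png

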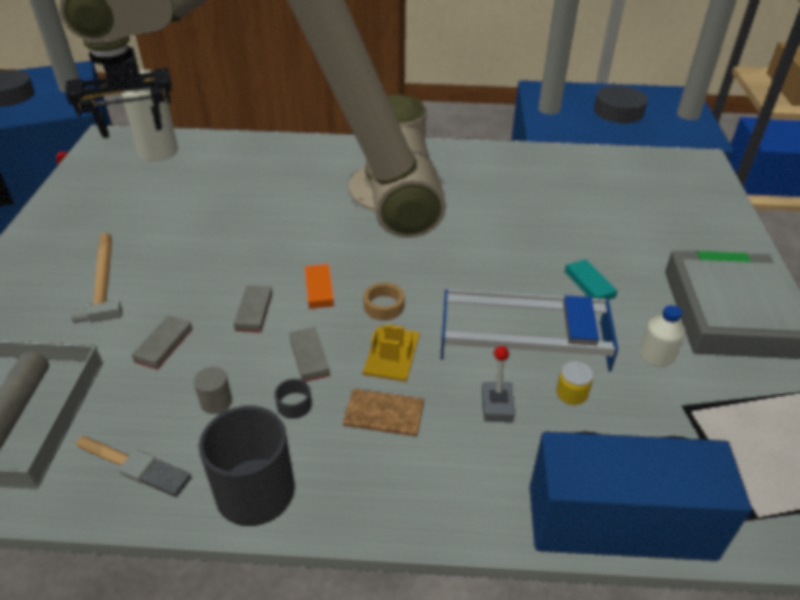

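```bash
cat > h.py <<'E'
from cell import arm
import cv2,numpy as np
def rays(n,uv):
    m=arm.camera_model(n);K=np.array([[m['fx'],0,m['cx']],[0,m['fy'],m['cy']],[0,0,1]])
    s=cv2.undistortPoints(np.float64(uv).reshape(-1,1,2),K,np.array([m['k1'],0,0,0.]))[:,0]
    return m['xyz'],np.c_[s,np.ones(len(s))]@m['rotation'].T
def plane(n,uv,z):
    o,d=rays(n,uv); return o+d*((z-o[2])/d[:,2])[:,None]
def cloud(n,d):
    v,u=np.mgrid[:384,:512]; o,r=rays(n,np.c_[u.ravel(),v.ravel()])
    c=o+r*d.ravel()[:,None]; c[d.ravel()<=0]=np.nan
    return c.reshape(384,512,3)
def blobs(n,mask,c,zmin=None,amin=60):
    k,l,st,ce=cv2.connectedComponentsWithStats(mask.astype(np.uint8),connectivity=4)
    out=[]
    for i in range(1,k):
        if st[i,4]<amin: continue
        q=l==i; z=float(np.nanmedian(c[q][:,2])) if zmin is None else zmin
        cs,_=cv2.findContours(q.astype(np.uint8),cv2.RETR_EXTERNAL,cv2.CHAIN_APPROX_NONE)
        P=plane(n,cs[0][:,0,:],z)[:,:2]
        (x,y),(w,h),a=cv2.minAreaRect((P*1000).astype(np.float32))
        if w<h: w,h,a=h,w,a+90
        out.append((ce[i].round(0).tolist(),round(x),round(y),round(w),round(h),round((a+90)%180-90,1),round(z*1000)))
    return out
def hsv(p): return cv2.cvtColor(p,cv2.COLOR_RGB2HSV)
E
python3 - <<'E'
from h import *
for n in("top","scene"):
    f=np.load(n+"0.npz");p,d=f['p'],f['d'];c=cloud(n,d);H=hsv(p);z=c[...,2]
    wk=(c[...,0]>.3)&(c[...,0]<.95)&(abs(c[...,1])<.55)
    print(n,'table z',np.nanmedian(z[wk&(abs(z)<.01)]))
    print(' height blobs');[print('  ',b) for b in blobs(n,wk&(z>.013)&(z<.03),c)]
    h,s,v=H[...,0],H[...,1],H[...,2]
    for nm,m in dict(blue=(h>100)&(h<125)&(s>150)&wk&(z>.03),red=((h<6)|(h>174))&(s>150)&wk,yellow=(h>18)&(h<30)&(s>150)&wk,cork=(h>5)&(h<18)&(s>90)&wk,ledge=wk&(z>.04)&(z<.065)&(s<60)).items():
        print(' ',nm);[print('  ',b) for b in blobs(n,m,c,amin=25)]
E
```

```text
top table z 2.7577970382774986e-05
 height blobs
   ([375.0, 95.0], 819, -353, 201, 47, 71.5, 18)
   ([421.0, 125.0], 733, -482, 141, 9, 0.5, 22)
   ([201.0, 141.0], 661, 216, 70, 47, 1.5, 25)
   ([308.0, 172.0], 571, -118, 110, 52, 22.1, 20)
   ([393.0, 177.0], 560, -386, 115, 53, -15.5, 20)
   ([348.0, 209.0], 460, -242, 106, 50, -0.1, 20)
   ([437.0, 206.0], 456, -519, 107, 61, -0.9, 24)
   ([311.0, 233.0], 386, -127, 107, 51, 11.9, 20)
   ([133.0, 244.0], 337, 419, 102, 52, 27.2, 19)
  blue
   ([145.0, 68.0], 852, 379, 271, 138, 89.5, 139)
   ([148.0, 190.0], 504, 366, 105, 49, 0.6, 70)
   ([132.0, 190.0], 504, 421, 83, 10, -2.0, 51)
   ([97.0, 182.0], 523, 512, 25, 24, -87.4, 108)
   ([229.0, 199.0], 481, 122, 87, 4, -1.4, 58)
  red
   ([198.0, 148.0], 629, 215, 23, 21, 65.1, 104)
  yellow
   ([164.0, 157.0], 613, 330, 46, 19, -40.9, 33)
   ([260.0, 178.0], 555, 31, 117, 77, -8.5, 8)
  cork
   ([393.0, 102.0], 803, -393, 70, 17, 69.9, 18)
   ([261.0, 134.0], 692, 28, 120, 72, 83.6, 12)
   ([440.0, 214.0], 444, -544, 75, 20, 16.4, 22)
   ([276.0, 211.0], 450, -18, 37, 11, 37.5, 2
[... 1988 characters left out ...]
3, 52, 13.2, 22)
   ([65.0, 186.0], 443, -543, 74, 18, 18.0, 25)
   ([246.0, 186.0], 404, 8, 68, 43, 84.6, 20)
   ([245.0, 199.0], 459, 8, 69, 38, -89.9, 19)
   ([245.0, 264.0], 696, 28, 121, 77, 83.3, 13)
   ([56.0, 286.0], 801, -428, 33, 8, 71.1, 16)
  ledge
   ([333.0, 208.0], 502, 273, 296, 147, 88.4, 53)
   ([383.0, 195.0], 451, 411, 36, 24, -0.5, 53)
   ([422.0, 219.0], 539, 503, 66, 47, 59.3, 52)
   ([36.0, 261.0], 740, -501, 267, 72, 6.3, 45)
   ([369.0, 238.0], 626, 346, 50, 49, -86.2, 56)
   ([134.0, 245.0], 693, -254, 71, 53, 26.0, 61)
   ([319.0, 244.0], 652, 216, 35, 9, -8.5, 53)
   ([155.0, 286.0], 811, -173, 96, 40, -67.4, 53)
   ([164.0, 319.0], 886, -136, 115, 57, -64.6, 53)
```

The cradle is at about (0.502, 0.272) m and the cork pad at (0.693, 0.028), with the stand at (0.555, 0.030).

In the 800x600 top view the candidates are:
- **Blue dried coupon:** (232,298). It is on the cradle and blue, so it's the one meant. The turquoise slab at (210,386) is a look-alike.
- **Grey coupons:** (480,270), (543,326) and (614,278), all 110x50x20.
- **Orange look-alike:** (486,363), not to be touched.

I'll confirm these in one enlarged crop while the arm starts moving.

Run:
```python
import numpy as np,cv2
p=np.load("top0.npz")['p'][:,:,::-1]
cv2.imwrite("pics/crop0.png",cv2.resize(p[110:270,120:420],(800,427),interpolation=cv2.INTER_CUBIC))
```

```text
(no output)
```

View pics/crop0.png

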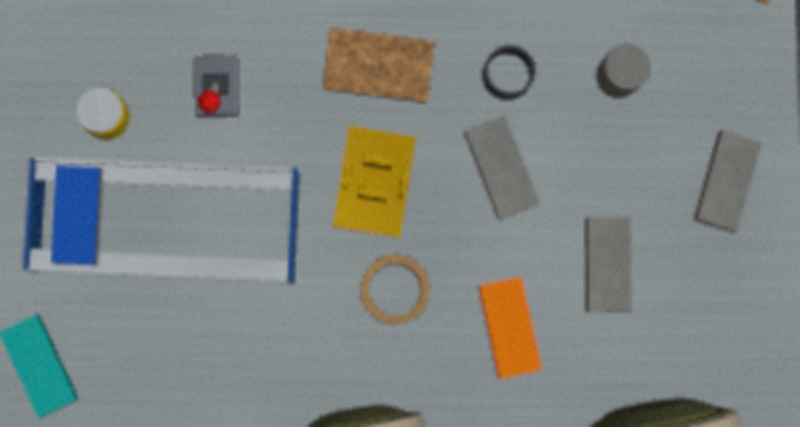

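Emit:
move_arm:
  translation:
    - [0.3,0.88,0]
    - [0.3,0.88,0]
    - [0.3,0.88,0]
    - [0.3,0.88,0]
    - [0.3,0.88,0]
    - [0.3,0.88,0]
  spin: [-0.28,-0.28,-0.28,-0.28,-0.28,-0.28]
  hand: 75

```text
time: 0.7
position: [0.2861, -0.2847, 0.2609]
orientation: [[1.0, -0.024, 0.0], [-0.024, -1.0, 0.001], [0.0, -0.001, -1.0]]
wrist_force: [0.3, -0.0, 0.7]
grip_width: 0.0657
finger_force: 0.0
```

Emit:
move_arm:
  translation:
    - [0.3,0.88,0]
    - [0.3,0.88,0]
    - [0.3,0.88,0]
    - [0.3,0.88,0]
    - [0.3,0.88,0]
    - [0.3,0.88,0]
  spin: [0,0,0,0,0,0]

```text
time: 1.3
position: [0.3611, -0.0658, 0.2607]
orientation: [[1.0, -0.022, 0.0], [-0.022, -1.0, 0.001], [0.0, -0.001, -1.0]]
wrist_force: [-0.8, -0.4, -0.5]
grip_width: 0.0661
finger_force: 0.0
```

Emit:
move_arm:
  translation:
    - [0.3,0.88,0]
    - [0.3,0.88,0]
    - [0.3,0.88,0]
    - [0.3,0.88,0]
    - [0.3,0.88,0]
    - [0.3,0.88,0]
  spin: [0,0,0,0,0,0]

```text
time: 1.9
position: [0.4369, 0.1536, 0.2601]
orientation: [[1.0, -0.024, -0.0], [-0.024, -1.0, 0.0], [-0.0, -0.0, -1.0]]
wrist_force: [-0.5, 0.3, -0.6]
grip_width: 0.066
finger_force: 0.0
```

Emit:
move_arm:
  translation:
    - [0.27,0.86,-0.4]
    - [0.27,0.86,-0.4]
    - [0.27,0.86,-0.4]
    - [0.27,0.86,-0.4]
    - [0.27,0.86,-0.4]
    - [0.27,0.86,-0.4]
    - [0.27,0.86,-0.4]
  spin: [0,0,0,0,0,0,0]

```text
time: 2.6
position: [0.5038, 0.3656, 0.1597]
orientation: [[1.0, -0.028, -0.001], [-0.028, -1.0, -0.001], [-0.001, 0.001, -1.0]]
wrist_force: [0.4, -0.9, 0.4]
grip_width: 0.0662
finger_force: 0.0
```

The crop confirms it: the blue coupon is on the cradle at (76,215), and the three grey coupons are at (500,167), (608,264) and (727,180). The orange slab at (510,328) and the turquoise one at (40,366) stay where they are. Next I grip the dried coupon.

Emit:
move_arm:
  translation:
    - [0,0,-0.16]
    - [0,0,-0.3]
    - [0,0,-0.334]
    - [0,0,-0.334]
  spin: [0,0,0,0]

```text
time: 3.0
position: [0.5035, 0.3654, 0.0775]
orientation: [[1.0, -0.029, -0.001], [-0.029, -1.0, -0.001], [-0.001, 0.001, -1.0]]
wrist_force: [0.4, -0.3, 0.7]
grip_width: 0.0661
finger_force: 0.0
```

Emit:
move_arm:
  translation:
    - [0,0,0]
    - [0,0,0]
    - [0,0,0]
    - [0,0,0]
    - [0,0,0]
    - [0,0,0]
  spin: [0,0,0,0,0,0]
  hand: 40
  force: 40

```text
time: 3.6
position: [0.5039, 0.3672, 0.0793]
orientation: [[1.0, -0.027, 0.004], [-0.027, -1.0, 0.001], [0.004, -0.001, -1.0]]
wrist_force: [-0.1, -1.8, 8.1]
grip_width: 0.0495
finger_force: 40.0
```

Emit:
move_arm:
  translation:
    - [0,0,0.1]
    - [0,0,0.25]
    - [0,0,0.4]
    - [0,0,0.4]
  spin: [0,0,0,0]

```text
time: 4.0
position: [0.5045, 0.3678, 0.183]
orientation: [[1.0, -0.027, 0.009], [-0.027, -1.0, 0.004], [0.009, -0.004, -1.0]]
wrist_force: [0.3, 0.3, -2.4]
grip_width: 0.0493
finger_force: 40.0
```

Emit:
move_arm:
  translation:
    - [0.377,-0.68,0]
    - [0.377,-0.68,0]
    - [0.377,-0.68,0]
    - [0.377,-0.68,0]
    - [0.377,-0.68,0]
    - [0.377,-0.68,0]
  spin: [0.496,0.496,0.496,0.496,0.496,0.496]

```text
time: 4.6
position: [0.5974, 0.1955, 0.1761]
orientation: [[0.754, 0.657, -0.002], [0.657, -0.754, -0.0], [-0.002, -0.001, -1.0]]
wrist_force: [0.0, -0.2, -2.1]
grip_width: 0.0492
finger_force: 40.0
```

Emit:
move_arm:
  translation:
    - [0.377,-0.68,0]
    - [0.377,-0.68,0]
    - [0.377,-0.68,0]
    - [0.377,-0.68,0]
    - [0.377,-0.68,0]
    - [0.377,-0.68,0]
    - [0.377,-0.68,0]
  spin: [0.496,0.496,0.496,0.496,0.496,0.496,0.496]

```text
time: 5.3
position: [0.691, 0.0285, 0.1768]
orientation: [[0.114, 0.994, -0.001], [0.994, -0.114, 0.0], [0.0, -0.001, -1.0]]
wrist_force: [-0.4, 0.1, -3.7]
grip_width: 0.0493
finger_force: 40.0
```

Emit:
move_arm:
  translation:
    - [0,0,-0.2]
    - [0,0,-0.4]
    - [0,0,-0.4]
    - [0,0,-0.4]
  spin: [0,0,0,0]

```text
time: 5.7
position: [0.6916, 0.0281, 0.0783]
orientation: [[0.111, 0.994, -0.0], [0.994, -0.111, 0.0], [0.0, -0.0, -1.0]]
wrist_force: [-0.4, -0.1, -1.8]
grip_width: 0.0493
finger_force: 40.0
```

Emit:
move_arm:
  translation:
    - [0,0,-0.1]
    - [0,0,-0.135]
    - [0,0,-0.148]
    - [0,0,-0.152]
    - [0,0,-0.152]
  spin: [0,0,0,0,0]

```text
time: 6.2
position: [0.692, 0.0272, 0.0414]
orientation: [[0.11, 0.994, 0.002], [0.994, -0.11, 0.0], [0.0, 0.002, -1.0]]
wrist_force: [-3.0, 2.6, 6.4]
grip_width: 0.0495
finger_force: 40.0
```

Emit:
move_arm:
  translation:
    - [0,0,0]
    - [0,0,0]
    - [0,0,0]
    - [0,0,0]
  spin: [0,0,0,0]
  hand: 75

```text
time: 6.6
position: [0.6916, 0.0268, 0.0392]
orientation: [[0.11, 0.994, 0.0], [0.994, -0.11, -0.0], [-0.0, 0.0, -1.0]]
wrist_force: [0.6, 0.6, 0.2]
grip_width: 0.066
finger_force: 0.0
```

Emit:
move_arm:
  translation:
    - [0,0,0.15]
    - [0,0,0.35]
    - [0,0,0.55]
    - [0,0,0.7]
    - [0,0,0.7]
  spin: [0,0,0,0,0]

```text
time: 7.1
position: [0.6931, 0.0268, 0.2208]
orientation: [[0.11, 0.994, 0.011], [0.994, -0.11, -0.001], [-0.0, 0.011, -1.0]]
wrist_force: [-0.0, 0.6, 0.7]
grip_width: 0.066
finger_force: 0.0
```

Emit:
move_arm:
  translation:
    - [-0.33,-0.516,0]
    - [-0.33,-0.516,0]
    - [-0.33,-0.516,0]
    - [-0.33,-0.516,0]
    - [-0.33,-0.516,-0.2]
    - [-0.33,-0.516,-0.4]
    - [-0.33,-0.516,-0.44]
    - [-0.33,-0.516,-0.44]
  spin: [-0.718,-0.718,-0.718,-0.718,-0.718,-0.718,-0.718,-0.718]

```text
time: 7.9
position: [0.6078, -0.1018, 0.1013]
orientation: [[0.928, 0.372, -0.005], [0.372, -0.928, 0.002], [-0.004, -0.004, -1.0]]
wrist_force: [0.4, 0.1, 0.9]
grip_width: 0.0665
finger_force: 0.0
```

```bash
cat > look.py <<'E'
from h import *
import sys
tag=sys.argv[1]
print({k:np.round(v,4).tolist() for k,v in arm.get_obs().items() if k in('time','position','qpos')})
for n in("top","scene"):
    p,d=arm.snapshot(n);c=cloud(n,d);H=hsv(p);z=c[...,2];h,s,v=[H[...,i] for i in range(3)]
    np.savez(f"{n}{tag}.npz",p=p,d=d)
    cv2.imwrite(f"pics/{n}{tag}.png",cv2.resize(p[:,:,::-1],(800,600)))
    wk=(c[...,0]>.3)&(c[...,0]<.75)&(abs(c[...,1])<.5)
    for nm,m in dict(blue=(h>100)&(h<125)&(s>150)&wk&(z>.01),red=((h<6)|(h>174))&(s>120)&wk,low=wk&(z>.013)&(z<.03)&(s<60)).items():
        for b in blobs(n,m,c,amin=150 if nm!='red' else 40): print(n,nm,b)
E
python3 look.py 1
```

```text
{'time': 7.9, 'qpos': [-20.5011, 36.8805, 75.8066, -0.0021, 67.6311, 47.6622], 'position': [0.6078, -0.1018, 0.1013]}
top blue ([262.0, 132.0], 691, 26, 106, 49, 83.9, 32)
top red ([198.0, 148.0], 629, 215, 23, 23, 45.8, 104)
top low ([201.0, 140.0], 661, 217, 70, 47, 1.5, 24)
top low ([393.0, 177.0], 561, -386, 114, 53, -15.5, 20)
top low ([348.0, 209.0], 460, -242, 106, 50, -0.1, 20)
scene blue ([245.0, 258.0], 694, 27, 106, 49, 83.7, 34)
scene red ([320.0, 225.0], 636, 214, 32, 20, -2.8, 105)
scene low ([103.0, 217.0], 565, -383, 117, 58, -17.2, 22)
scene low ([197.0, 225.0], 577, -116, 122, 51, 22.2, 22)
scene low ([53.0, 247.0], 678, -481, 149, 13, -0.3, 22)
scene low ([318.0, 257.0], 669, 216, 80, 51, 1.4, 26)
```

Emit:
move_arm:
  translation:
    - [0,0,-0.15]
    - [0,0,-0.26]
    - [0,0,-0.295]
    - [0,0,-0.295]
  spin: [0,0,0,0]

```text
time: 8.4
position: [0.6092, -0.1021, 0.0307]
orientation: [[0.927, 0.376, -0.0], [0.376, -0.927, 0.0], [-0.0, -0.0, -1.0]]
wrist_force: [0.1, 0.4, -0.5]
grip_width: 0.0661
finger_force: 0.0
```

Emit:
move_arm:
  translation:
    - [0,0,0]
    - [0,0,0]
    - [0,0,0]
    - [0,0,0]
    - [0,0,0]
  spin: [0,0,0,0,0]
  hand: 40
  force: 8

```text
time: 8.9
position: [0.6098, -0.1021, 0.0322]
orientation: [[0.927, 0.375, 0.003], [0.375, -0.927, -0.001], [0.002, 0.002, -1.0]]
wrist_force: [-0.1, 2.9, 7.5]
grip_width: 0.0499
finger_force: 8.0
```

Emit:
move_arm:
  translation:
    - [0,0,0.02]
    - [0,0,0.05]
    - [0,0,0.08]
    - [0,0,0.12]
    - [0,0,0.12]
  spin: [0,0,0,0,0]

```text
time: 9.4
position: [0.6097, -0.1023, 0.0623]
orientation: [[0.927, 0.374, 0.003], [0.374, -0.927, -0.001], [0.002, 0.002, -1.0]]
wrist_force: [2.4, 0.2, -0.3]
grip_width: 0.0499
finger_force: 8.0
```

```bash
python3 look.py 2|grep -E "low|pos"
python3 - <<'E'
import numpy as np,cv2
p=np.load("scene2.npz")['p'][:,:,::-1]
cv2.imwrite("pics/c2.png",cv2.resize(p[150:300,120:320],(800,600),interpolation=cv2.INTER_CUBIC))
E
```

```text
{'time': 9.4, 'qpos': [-20.4815, 39.6459, 77.851, 0.0042, 62.331, 47.5234], 'position': [0.6097, -0.1023, 0.0623]}
top low ([201.0, 141.0], 661, 216, 70, 47, 1.5, 24)
top low ([393.0, 177.0], 561, -385, 114, 55, -15.5, 20)
top low ([348.0, 209.0], 460, -242, 106, 50, -0.1, 20)
scene low ([161.0, 193.0], 464, -241, 120, 52, 0.8, 22)
scene low ([103.0, 217.0], 565, -383, 116, 59, -16.8, 22)
scene low ([53.0, 247.0], 677, -480, 146, 14, -0.7, 22)
scene low ([318.0, 257.0], 668, 216, 78, 52, 2.1, 26)
```

View pics/c2.png

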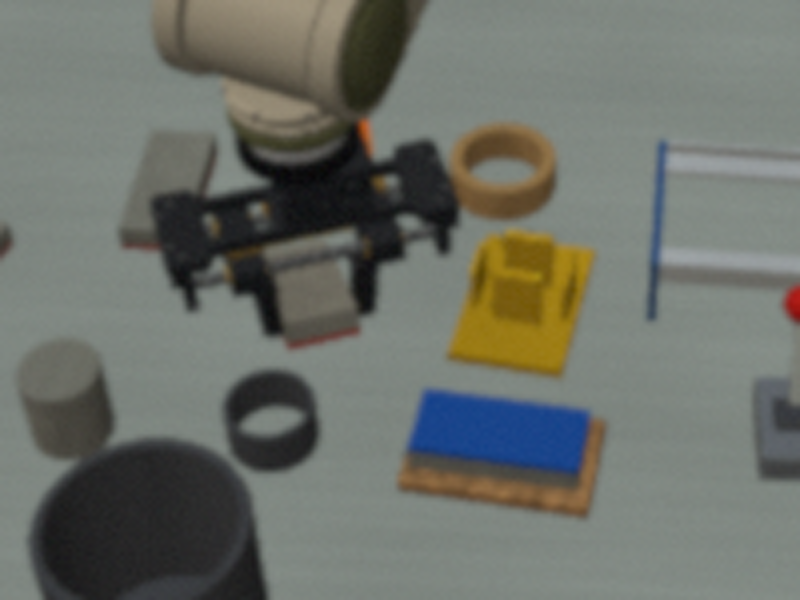

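The end of the coupon is lifting at (315,300) in the crop, and it looks as if it pivots between the pads. The dried coupon is flat on the pad at (500,435). I'll keep lifting.

Emit:
move_arm:
  translation:
    - [0,0,0.04]
    - [0,0,0.08]
    - [0,0,0.13]
    - [0,0,0.18]
    - [0,0,0.23]
    - [0,0,0.29]
    - [0,0,0.35]
    - [0,0,0.35]
  spin: [0,0,0,0,0,0,0,0]

```text
time: 10.3
position: [0.6098, -0.1024, 0.1506]
orientation: [[0.927, 0.374, 0.004], [0.374, -0.927, -0.002], [0.003, 0.003, -1.0]]
wrist_force: [0.2, 0.7, -2.8]
grip_width: 0.0499
finger_force: 8.0
```

Run:
```python
from h import *
p,d=arm.snapshot("scene");np.savez("scene3.npz",p=p,d=d)
cv2.imwrite("pics/c3.png",cv2.resize(p[120:270,120:320,::-1],(800,600),interpolation=cv2.INTER_CUBIC))
```

```text
(no output)
```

View pics/c3.png

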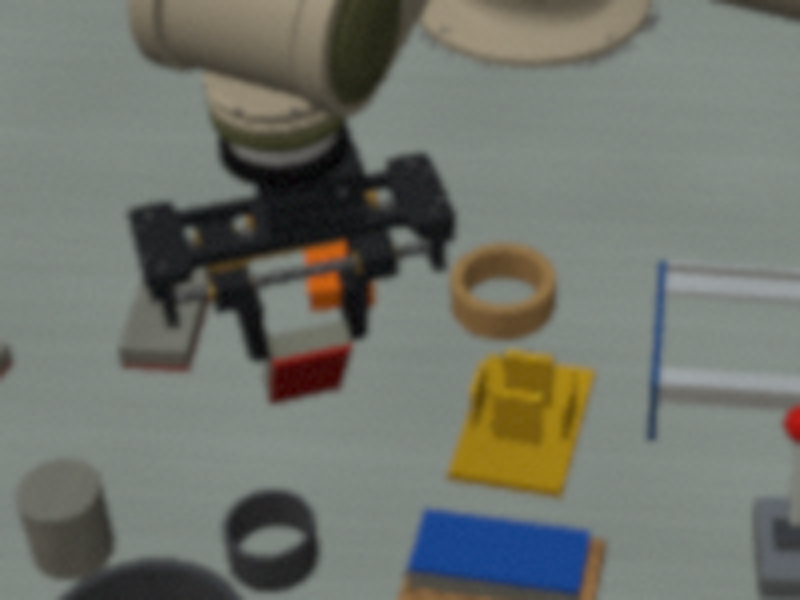

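The coupon hangs with its red face at (310,370), looking toward +x as planned. I'll measure its tilt from the depth.

```bash
cat > tilt.py <<'E'
from h import *
import sys
# fit plane to red face seen from scene camera; give extents
p,d=arm.snapshot("scene");c=cloud("scene",d);H=hsv(p)
x=arm.get_obs()['position']
m=((H[...,0]<6)|(H[...,0]>174))&(H[...,1]>120)&(np.linalg.norm(c[...,:2]-x[:2],axis=2)<.15)&(c[...,2]<x[2]+.03)
m=cv2.erode(m.astype(np.uint8),np.ones((3,3)))>0
P=c[m];C=P.mean(0);u,s,vt=np.linalg.svd(P-C);n=vt[2]*np.sign(vt[2,0])
print('TCP',x.round(4),'N',len(P),'normal',n.round(3),'center',C.round(4),'zmin/max',P[:,2].min().round(4),P[:,2].max().round(4),'x',P[:,0].min().round(3),P[:,0].max().round(3),'y',P[:,1].min().round(3),P[:,1].max().round(3))
E
python3 tilt.py
```

```text
TCP [ 0.6089 -0.1021  0.1481] N 106 normal [ 0.78   0.317 -0.54 ] center [ 0.6089 -0.105   0.1003] zmin/max 0.062 0.1355 x 0.583 0.634 y -0.131 -0.08
```

Emit:
move_arm:
  translation:
    - [0,0,0]
    - [0,0,0]
    - [0,0,0]
  spin: [0,0,0]
  force: 5

```text
time: 10.7
position: [0.609, -0.1021, 0.1478]
orientation: [[0.927, 0.374, -0.0], [0.374, -0.927, 0.0], [-0.0, -0.0, -1.0]]
wrist_force: [-0.9, -0.2, -0.1]
grip_width: 0.0357
finger_force: 0.0
```

```bash
python3 tilt.py
```

```text
tilt.py:8: RuntimeWarning: Mean of empty slice.
  P=c[m];C=P.mean(0);u,s,vt=np.linalg.svd(P-C);n=vt[2]*np.sign(vt[2,0])
  ret = um.true_divide(
Traceback (most recent call last):
  File "tilt.py", line 9, in <module>
    print('TCP',x.round(4),'N',len(P),'normal',n.round(3),'center',C.round(4),'zmin/max',P[:,2].min().round(4),P[:,2].max().round(4),'x',P[:,0].min().round(3),P[:,0].max().round(3),'y',P[:,1].min().round(3),P[:,1].max().round(3))
                                                                                         ~~~~~~~~~~^^
ValueError: zero-size array to reduction operation minimum which has no identity
```

Emit:
move_arm:
  translation:
    - [0,0,0.2]
    - [0,0,0.35]
  spin: [0,0]
  hand: 75

```text
time: 10.95
position: [0.6091, -0.1021, 0.2371]
orientation: [[0.927, 0.374, -0.0], [0.374, -0.927, 0.0], [-0.0, -0.0, -1.0]]
wrist_force: [0.8, -0.3, 0.1]
grip_width: 0.049
finger_force: 0.0
```

```bash
python3 look.py 4
python3 - <<'E'
import numpy as np,cv2
p=np.load("scene4.npz")['p'][:,:,::-1]
cv2.imwrite("pics/c4.png",cv2.resize(p[120:270,120:320],(800,600),interpolation=cv2.INTER_CUBIC))
E
```

```text
{'time': 10.95, 'qpos': [-20.4863, 29.601, 65.1849, 0.0008, 85.2177, 47.5249], 'position': [0.6091, -0.1021, 0.2371]}
top blue ([262.0, 132.0], 692, 26, 106, 49, 83.9, 32)
top red ([198.0, 148.0], 629, 215, 23, 23, 45.8, 103)
top low ([201.0, 140.0], 661, 215, 70, 50, 1.7, 25)
top low ([393.0, 177.0], 560, -386, 115, 54, -15.4, 20)
top low ([348.0, 209.0], 460, -242, 106, 50, -0.1, 20)
scene blue ([245.0, 258.0], 694, 26, 107, 49, 83.8, 34)
scene red ([214.0, 238.0], 634, -60, 138, 24, 11.8, 40)
scene red ([320.0, 225.0], 635, 214, 32, 20, -2.8, 103)
scene low ([161.0, 196.0], 464, -241, 119, 53, 0.8, 22)
scene low ([103.0, 217.0], 564, -384, 116, 58, -15.8, 22)
scene low ([53.0, 247.0], 678, -481, 149, 12, 0.1, 21)
scene low ([318.0, 257.0], 669, 215, 81, 51, 1.7, 26)
```

View pics/c4.png

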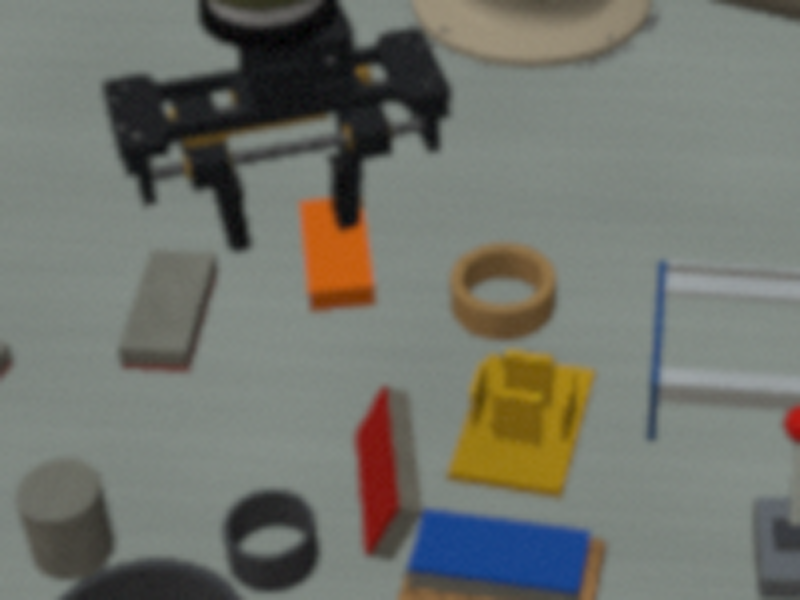

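The coupon slipped out at 5 N and landed standing on its long edge at crop (390,475), red face toward -y. That helps: I can grip it across its 20 mm thickness, move it clear and tip it over red up. The dried coupon hasn't moved. I'll locate this one in the top view.

Run:
```python
from h import *
for n in("top","scene"):
    f=np.load(n+"4.npz");c=cloud(n,f['d']);z=c[...,2]
    m=(abs(c[...,0]-.63)<.1)&(c[...,1]>-.12)&(c[...,1]<-.01)&(z>.035)&(z<.062)
    [print(n,b) for b in blobs(n,m,c,amin=15)]
```

```text
top ([285.0, 137.0], 675, -42, 28, 15, 82.7, 48)
scene ([218.0, 234.0], 630, -50, 129, 29, 11.5, 50)
scene ([196.0, 252.0], 685, -99, 30, 6, -6.9, 36)
```

Emit:
move_arm:
  translation:
    - [-0.5,-0.5,0.05]
    - [-0.8,-0.8,0.05]
    - [-0.8,-0.8,0.05]
    - [-0.8,-0.8,0.05]
    - [-0.8,-0.8,0.05]
    - [-0.8,-0.8,0.05]
  spin: [0,0,0,0,0,0]

```text
time: 11.65
position: [0.4068, -0.3037, 0.2475]
orientation: [[0.928, 0.373, -0.001], [0.373, -0.928, 0.0], [-0.001, -0.001, -1.0]]
wrist_force: [0.6, -0.1, -0.5]
grip_width: 0.0662
finger_force: 0.0
```

```bash
python3 look.py 5 | grep -E "red|pos|scene low"
python3 - <<'E'
from h import *
for n in("top","scene"):
    f=np.load(n+"5.npz");c=cloud(n,f['d']);z=c[...,2]
    m=(abs(c[...,0]-.63)<.1)&(c[...,1]>-.12)&(c[...,1]<-.01)&(z>.04)&(z<.062)
    [print(n,b) for b in blobs(n,m,c,amin=15)]
E
```

```text
{'time': 11.65, 'qpos': [-50.1171, 18.1886, 82.236, -0.0199, 79.6163, 17.9912], 'position': [0.4068, -0.3037, 0.2475]}
top red ([289.0, 153.0], 627, -58, 111, 25, 10.2, 38)
top red ([198.0, 148.0], 629, 215, 23, 23, 45.8, 103)
scene red ([215.0, 237.0], 632, -57, 138, 28, 10.3, 38)
scene red ([320.0, 225.0], 636, 214, 32, 20, -2.8, 104)
scene low ([161.0, 196.0], 464, -241, 119, 52, 0.8, 22)
scene low ([103.0, 217.0], 564, -383, 116, 58, -16.8, 22)
scene low ([53.0, 248.0], 679, -481, 145, 13, -0.4, 21)
scene low ([318.0, 257.0], 668, 216, 78, 51, 2.4, 26)
top ([285.0, 154.0], 623, -44, 112, 25, 10.2, 47)
scene ([220.0, 234.0], 625, -45, 123, 27, 10.5, 48)
```

Run:
```python
from h import *
for n in("top","scene"):
    f=np.load(n+"5.npz");c=cloud(n,f['d']);H=hsv(f['p'])
    m=((H[...,0]<6)|(H[...,0]>174))&(H[...,1]>120)&(abs(c[...,0]-.63)<.1)&(abs(c[...,1]+.06)<.06)
    m=cv2.erode(m.astype(np.uint8),np.ones((2,2)))>0
    P=c[m];C=np.median(P,0);P=P[np.linalg.norm(P-C,axis=1)<.07];C=P.mean(0);u,s,v=np.linalg.svd(P-C);print(n,len(P),C.round(4),(v[2]*-np.sign(v[2,1])).round(3),s.round(4),P.min(0).round(3),P.max(0).round(3))
f=np.load("top5.npz");p=f['p'][:,:,::-1]
cv2.imwrite("pics/c5.png",cv2.resize(p[115:185,225:325],(800,560),interpolation=cv2.INTER_CUBIC))
```

```text
top 234 [ 0.625  -0.0597  0.0355] [ 0.148 -0.831  0.537] [0.4709 0.2063 0.0204] [ 0.571 -0.081  0.011] [ 0.678 -0.04   0.058]
scene 289 [ 0.6369 -0.0551  0.0395] [ 0.158 -0.817  0.555] [0.5108 0.2283 0.0249] [ 0.582 -0.075  0.015] [ 0.683 -0.036  0.057]
```

View pics/c5.png

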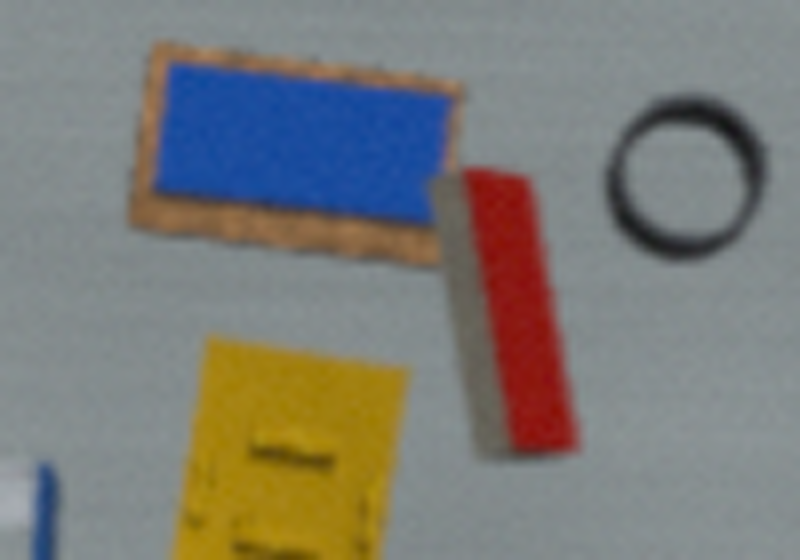

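The coupon leans about 33° from vertical against the blue coupon at crop (505,315), red side up and outward. I'll grip it across its thickness and take it clear.

Emit:
move_arm:
  translation:
    - [0.812,0.996,0]
    - [0.812,0.996,0]
    - [0.812,0.996,0]
    - [0.812,0.996,0]
    - [0.812,0.996,0]
    - [0.812,0.996,0]
    - [0.812,0.996,-0.3]
    - [0.812,0.996,-0.59]
  spin: [-0.136,-0.136,-0.136,-0.136,-0.136,-0.136,-0.136,-0.136]

```text
time: 12.55
position: [0.6103, -0.0539, 0.1502]
orientation: [[0.983, 0.183, 0.003], [0.183, -0.983, -0.0], [0.003, 0.001, -1.0]]
wrist_force: [0.7, -1.0, -0.0]
grip_width: 0.0658
finger_force: 0.0
```

Emit:
move_arm:
  translation:
    - [0,0,0]
    - [0,0,0]
  spin: [0,0]

```text
time: 12.75
position: [0.6089, -0.0568, 0.1518]
orientation: [[0.984, 0.179, -0.001], [0.179, -0.984, 0.0], [-0.001, -0.0, -1.0]]
wrist_force: [-0.5, -0.2, 1.4]
grip_width: 0.0662
finger_force: 0.0
```

Emit:
move_arm:
  translation:
    - [0.012,0.014,-0.18]
    - [0.012,0.014,-0.36]
    - [0.012,0.014,-0.45]
    - [0.012,0.014,-0.456]
    - [0.012,0.014,-0.456]
  spin: [0,0,0,0,0]

```text
time: 13.25
position: [0.6131, -0.0543, 0.0399]
orientation: [[0.984, 0.178, 0.004], [0.178, -0.984, -0.001], [0.004, 0.002, -1.0]]
wrist_force: [-0.0, 0.1, -0.0]
grip_width: 0.0658
finger_force: 0.0
```

Emit:
move_arm:
  translation:
    - [0,0,0]
    - [0,0,0]
    - [0,0,0]
    - [0,0,0]
    - [0,0,0]
    - [0,0,0]
    - [0,0,0]
    - [0,0,0]
  spin: [0,0,0,0,0,0,0,0]
  hand: 5
  force: 20

```text
time: 14.05
position: [0.6124, -0.0548, 0.0387]
orientation: [[0.984, 0.179, 0.002], [0.179, -0.984, -0.002], [0.002, 0.003, -1.0]]
wrist_force: [-2.2, -5.0, 9.0]
grip_width: 0.0331
finger_force: 17.3
```

Emit:
move_arm:
  translation:
    - [0,0,0.02]
    - [0,0,0.04]
    - [0,0,0.06]
    - [0,0,0.06]
    - [0,0,0.06]
  spin: [0,0,0,0,0]
  force: 40

```text
time: 14.55
position: [0.6116, -0.0533, 0.052]
orientation: [[0.984, 0.179, -0.001], [0.179, -0.984, 0.0], [-0.001, -0.0, -1.0]]
wrist_force: [-0.9, 0.5, -2.6]
grip_width: 0.0193
finger_force: 39.9
```

Run:
```python
from h import *
p,d=arm.snapshot("scene");np.savez("scene6.npz",p=p,d=d)
cv2.imwrite("pics/c6.png",cv2.resize(p[165:285,150:310,::-1],(800,600),interpolation=cv2.INTER_CUBIC))
```

```text
(no output)
```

View pics/c6.png

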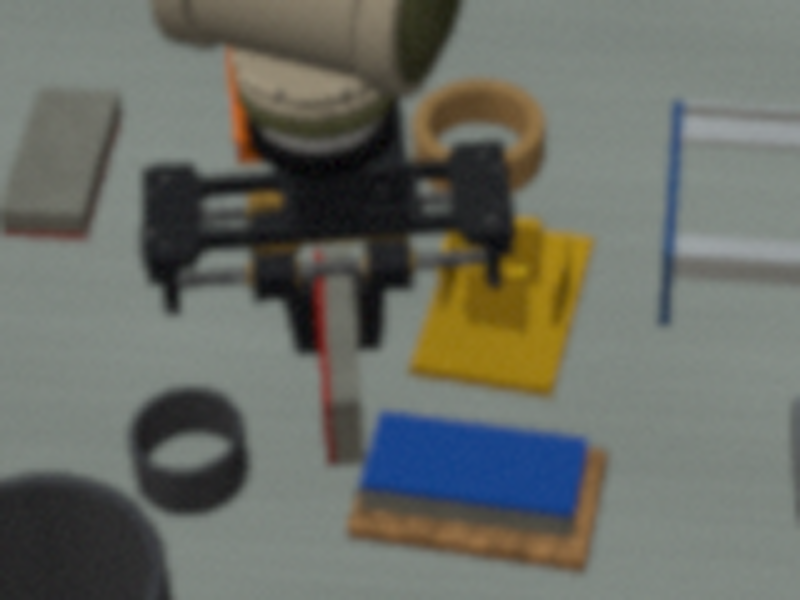

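The coupon is now upright in the grip at (340,370), 19 mm between the pads with its red face toward -y. I'll carry it to the free spot, set it on edge and tip it over.

Emit:
move_arm:
  translation:
    - [0,0,0.08]
    - [-0.12,-0.17,0.08]
    - [-0.24,-0.34,0.08]
    - [-0.24,-0.34,0.08]
    - [-0.24,-0.34,0.02]
    - [-0.24,-0.34,-0.03]
    - [-0.24,-0.34,-0.05]
    - [-0.24,-0.34,-0.05]
  spin: [0,0,0,0,0,0,0,0]

```text
time: 15.4
position: [0.5522, -0.1387, 0.0424]
orientation: [[0.984, 0.18, 0.002], [0.18, -0.984, -0.002], [0.001, 0.002, -1.0]]
wrist_force: [-10.9, -0.9, 27.8]
grip_width: 0.0195
finger_force: 40.0
```

Emit:
move_arm:
  translation:
    - [0,0,-0.01]
    - [0,0,-0.01]
  spin: [0,0]

```text
time: 15.6
position: [0.5525, -0.1386, 0.0419]
orientation: [[0.984, 0.18, 0.003], [0.18, -0.984, -0.003], [0.003, 0.003, -1.0]]
wrist_force: [-16.3, 2.2, 47.5]
grip_width: 0.0196
finger_force: 40.0
```

Emit:
move_arm:
  translation:
    - [0,0,0.015]
    - [0,0,0.015]
    - [0,0,0.015]
    - [0,0,0.04]
    - [0,0,0.08]
    - [0,0,0.08]
  spin: [0,0,0,0,0,0]
  hand: 85

```text
time: 16.2
position: [0.5525, -0.1388, 0.0586]
orientation: [[0.984, 0.179, 0.002], [0.179, -0.984, -0.001], [0.002, 0.001, -1.0]]
wrist_force: [-0.1, -0.6, 0.4]
grip_width: 0.0651
finger_force: 0.0
```

Emit:
move_arm:
  translation:
    - [-0.01,0.06,0]
    - [-0.02,0.1,0]
    - [-0.025,0.13,0]
    - [-0.03,0.16,0]
    - [-0.035,0.19,0]
    - [-0.04,0.22,0]
    - [-0.045,0.25,0]
    - [-0.045,0.25,0]
  spin: [0,0,0,0,0,0,0,0]

```text
time: 17.0
position: [0.5403, -0.0751, 0.0572]
orientation: [[0.984, 0.18, -0.0], [0.18, -0.984, 0.0], [-0.0, -0.0, -1.0]]
wrist_force: [0.0, -0.1, 0.2]
grip_width: 0.0751
finger_force: 0.0
```

Emit:
move_arm:
  translation:
    - [0,0,0.2]
    - [0,-0.2,0.5]
    - [-0.1,-0.4,0.8]
    - [-0.2,-0.6,0.8]
    - [-0.3,-0.8,0.8]
    - [-0.3,-1.0,0.8]
    - [-0.3,-1.0,0.8]
  spin: [0,0,0,0,0,0,0]

```text
time: 17.7
position: [0.4694, -0.3091, 0.2543]
orientation: [[0.984, 0.179, 0.001], [0.179, -0.984, -0.001], [0.001, 0.001, -1.0]]
wrist_force: [2.3, -0.5, -0.0]
grip_width: 0.075
finger_force: 0.0
```

```bash
python3 look.py 7
```

```text
{'time': 17.7, 'qpos': [-45.4371, 23.2635, 73.0861, 0.0014, 83.5912, 34.2669], 'position': [0.4694, -0.3091, 0.2543]}
top blue ([262.0, 132.0], 692, 26, 106, 49, 83.9, 32)
top red ([198.0, 148.0], 629, 215, 23, 23, 45.8, 103)
top red ([303.0, 176.0], 559, -102, 108, 49, 9.7, 20)
top low ([201.0, 141.0], 661, 216, 70, 47, 1.5, 24)
top low ([391.0, 172.0], 574, -373, 118, 44, -38.1, 20)
top low ([348.0, 209.0], 460, -242, 105, 50, -0.1, 20)
scene blue ([245.0, 258.0], 694, 26, 106, 50, 84.2, 34)
scene red ([203.0, 222.0], 562, -101, 112, 47, 9.5, 22)
scene red ([320.0, 225.0], 636, 214, 32, 20, -2.8, 104)
scene low ([161.0, 196.0], 464, -241, 120, 53, 0.8, 22)
scene low ([103.0, 217.0], 564, -384, 116, 58, -15.5, 22)
scene low ([53.0, 247.0], 679, -481, 152, 13, -0.2, 22)
scene low ([318.0, 257.0], 669, 216, 81, 51, 1.7, 26)
```

Coupon A now lies red face up at (0.560, -0.102), angle 9.6°. Next it goes to the cradle.

Emit:
move_arm:
  translation:
    - [0.363,0.83,0]
    - [0.363,0.83,0]
    - [0.363,0.83,0]
    - [0.363,0.83,0]
    - [0.363,0.83,-0.1]
    - [0.363,0.83,-0.3]
    - [0.363,0.83,-0.5]
    - [0.363,0.83,-0.6]
  spin: [0,0,0,0,0,0,0,0]
  hand: 75

```text
time: 18.6
position: [0.5595, -0.0984, 0.0994]
orientation: [[0.984, 0.18, -0.005], [0.18, -0.984, 0.002], [-0.005, -0.003, -1.0]]
wrist_force: [0.8, -0.0, -0.1]
grip_width: 0.066
finger_force: 0.0
```

Emit:
move_arm:
  translation:
    - [0,0,-0.15]
    - [0,0,-0.28]
    - [0,0,-0.28]
    - [0,0,-0.28]
  spin: [0,0,0,0]

```text
time: 19.0
position: [0.5614, -0.0997, 0.0339]
orientation: [[0.984, 0.179, -0.0], [0.179, -0.984, 0.0], [-0.0, -0.0, -1.0]]
wrist_force: [0.0, 0.7, 0.2]
grip_width: 0.0663
finger_force: 0.0
```

Emit:
move_arm:
  translation:
    - [0,0,-0.025]
    - [0,0,-0.025]
  spin: [0,0]

```text
time: 19.2
position: [0.5614, -0.0999, 0.0279]
orientation: [[0.984, 0.179, 0.001], [0.179, -0.984, -0.001], [0.001, 0.001, -1.0]]
wrist_force: [0.2, -0.0, -0.0]
grip_width: 0.0661
finger_force: 0.0
```

Emit:
move_arm:
  translation:
    - [0,0,0]
    - [0,0,0]
    - [0,0,0]
    - [0,0,0]
    - [0,0,0]
    - [0,0,0.15]
    - [0,0,0.35]
    - [0,0,0.55]
  spin: [0,0,0,0,0,0,0,0]
  hand: 40
  force: 40

```text
time: 20.0
position: [0.5605, -0.0996, 0.1655]
orientation: [[0.984, 0.179, -0.002], [0.179, -0.984, 0.001], [-0.002, -0.001, -1.0]]
wrist_force: [1.2, -0.1, -2.6]
grip_width: 0.0497
finger_force: 40.0
```

Emit:
move_arm:
  translation:
    - [-0.02,0.18,0]
    - [-0.05,0.36,0]
    - [-0.07,0.54,0]
    - [-0.09,0.72,0]
    - [-0.11,0.93,0]
    - [-0.11,0.93,0]
  spin: [0,0,-0.14,-0.14,-0.14,-0.14]

```text
time: 20.6
position: [0.532, 0.1374, 0.1641]
orientation: [[1.0, -0.025, -0.002], [-0.025, -1.0, 0.001], [-0.002, -0.001, -1.0]]
wrist_force: [-0.3, -1.5, -3.4]
grip_width: 0.0498
finger_force: 40.0
```

Emit:
move_arm:
  translation:
    - [-0.02,0.18,0]
    - [-0.05,0.36,0]
    - [-0.07,0.54,0]
    - [-0.09,0.72,0]
    - [-0.11,0.93,0]
    - [-0.11,0.93,0]
    - [-0.11,0.93,0]
  spin: [0,0,0,0,0,0,0]

```text
time: 21.3
position: [0.5057, 0.3656, 0.1637]
orientation: [[1.0, -0.028, -0.001], [-0.028, -1.0, -0.001], [-0.001, 0.001, -1.0]]
wrist_force: [1.2, -1.5, -3.2]
grip_width: 0.0496
finger_force: 40.0
```

Run:
```python
from h import *
for n in("scene","top"):
    p,d=arm.snapshot(n);c=cloud(n,d);H=hsv(p);z=c[...,2]
    m=((H[...,0]<6)|(H[...,0]>174))&(H[...,1]>120)&(c[...,1]>.25)
    for b in blobs(n,m,c,amin=30): print(n,b)
```

```text
scene ([377.0, 180.0], 508, 364, 112, 57, -2.8, 158)
top ([137.0, 197.0], 478, 377, 30, 16, -67.6, 156)
```

Emit:
move_arm:
  translation:
    - [0,0,-0.15]
    - [0,0,-0.28]
    - [0,0,-0.32]
    - [0,0,-0.335]
    - [0,0,-0.345]
    - [0,0,-0.345]
  spin: [0,0,0,0,0,0]

```text
time: 22.0
position: [0.5067, 0.3651, 0.0795]
orientation: [[1.0, -0.031, 0.002], [-0.031, -1.0, 0.001], [0.002, -0.001, -1.0]]
wrist_force: [-0.4, 0.1, -3.3]
grip_width: 0.0492
finger_force: 40.0
```

Emit:
move_arm:
  translation:
    - [0,0,0]
    - [0,0,0]
    - [0,0,0]
    - [0,0,0]
  spin: [0,0,0,0]
  hand: 75

```text
time: 22.4
position: [0.5062, 0.3653, 0.0787]
orientation: [[1.0, -0.03, 0.001], [-0.03, -1.0, 0.0], [0.001, -0.0, -1.0]]
wrist_force: [-0.1, 0.6, 0.7]
grip_width: 0.0664
finger_force: 0.0
```

Emit:
move_arm:
  translation:
    - [0,0,0.15]
    - [0,0,0.35]
    - [0,-0.1,0.55]
    - [0,-0.3,0.68]
    - [0,-0.5,0.68]
    - [0,-0.7,0.68]
    - [0,-0.9,0.68]
    - [0,-0.9,0.68]
  spin: [0,0,0,0,0,0,0,0]

```text
time: 23.2
position: [0.506, 0.1365, 0.2488]
orientation: [[0.999, -0.034, 0.001], [-0.034, -0.999, -0.001], [0.001, 0.001, -1.0]]
wrist_force: [0.5, 0.1, -0.5]
grip_width: 0.0663
finger_force: 0.0
```

```bash
python3 look.py 8 | grep -E "red|pos|low"
```

```text
{'time': 23.2, 'qpos': [2.1656, 19.7374, 79.6433, -0.0449, 80.589, 94.1209], 'position': [0.506, 0.1365, 0.2488]}
top red ([198.0, 148.0], 629, 215, 23, 23, 45.8, 104)
top red ([149.0, 190.0], 505, 363, 108, 50, -2.3, 69)
top low ([201.0, 140.0], 661, 216, 70, 47, 1.5, 25)
top low ([393.0, 177.0], 561, -386, 114, 53, -15.5, 20)
top low ([348.0, 209.0], 460, -242, 106, 50, -0.1, 20)
scene red ([370.0, 204.0], 508, 362, 112, 49, -2.1, 72)
scene red ([320.0, 225.0], 636, 214, 32, 20, -2.8, 104)
scene low ([161.0, 196.0], 465, -241, 122, 53, 0.8, 22)
scene low ([103.0, 217.0], 564, -384, 116, 58, -15.8, 22)
scene low ([53.0, 248.0], 679, -481, 152, 13, -0.1, 21)
scene low ([318.0, 257.0], 669, 216, 80, 51, 1.7, 26)
```

A is on the cradle, red up, at z 0.070. B is next, at (0.460, -0.242). I'll grip its far end, let it pivot while lifting, then roll it over its bottom edge on the table.

Emit:
move_arm:
  translation:
    - [-0.01,-0.2,0]
    - [-0.01,-0.4,0]
    - [-0.01,-0.6,0]
    - [-0.01,-0.757,0]
    - [-0.01,-0.757,0]
    - [-0.01,-0.757,0]
  spin: [0.02,0.02,0.02,0.02,0.02,0.02]

```text
time: 23.9
position: [0.504, -0.0482, 0.2482]
orientation: [[1.0, -0.0, -0.0], [-0.0, -1.0, 0.001], [-0.0, -0.001, -1.0]]
wrist_force: [-0.1, 0.0, 0.5]
grip_width: 0.066
finger_force: 0.0
```

Emit:
move_arm:
  translation:
    - [-0.005,-0.2,0]
    - [-0.005,-0.4,0]
    - [-0.005,-0.6,-0.1]
    - [-0.005,-0.757,-0.3]
    - [-0.005,-0.757,-0.5]
    - [-0.005,-0.757,-0.6]
    - [-0.005,-0.757,-0.6]
  spin: [0,0,0,0,0,0,0]

```text
time: 24.6
position: [0.5014, -0.2355, 0.0939]
orientation: [[1.0, 0.001, -0.008], [0.002, -1.0, 0.006], [-0.008, -0.006, -1.0]]
wrist_force: [0.5, 0.8, 0.2]
grip_width: 0.066
finger_force: 0.0
```

Emit:
move_arm:
  translation:
    - [0,-0.01,-0.15]
    - [0,-0.01,-0.27]
    - [0,-0.01,-0.285]
    - [0,-0.01,-0.285]
  spin: [0,0,0,0]

```text
time: 25.0
position: [0.5035, -0.2401, 0.0286]
orientation: [[1.0, 0.001, 0.001], [0.001, -1.0, -0.001], [0.001, 0.001, -1.0]]
wrist_force: [0.3, -0.2, 0.1]
grip_width: 0.0661
finger_force: 0.0
```

Emit:
move_arm:
  translation:
    - [0,0,0]
    - [0,0,0]
    - [0,0,0]
    - [0,0,0]
    - [0,0,0]
  spin: [0,0,0,0,0]
  hand: 40
  force: 8

```text
time: 25.5
position: [0.5031, -0.241, 0.0288]
orientation: [[1.0, -0.0, 0.003], [-0.0, -1.0, -0.001], [0.003, 0.001, -1.0]]
wrist_force: [0.6, 2.9, 7.7]
grip_width: 0.05
finger_force: 8.0
```

Emit:
move_arm:
  translation:
    - [0,0,0.04]
    - [-0.01,0,0.08]
    - [-0.02,0,0.12]
    - [-0.04,0,0.16]
    - [-0.065,0,0.2]
    - [-0.1,0,0.24]
    - [-0.14,0,0.28]
    - [-0.16,0,0.295]
  spin: [0,0,0,0,0,0,0,0]

```text
time: 26.3
position: [0.4615, -0.241, 0.102]
orientation: [[1.0, -0.001, 0.001], [-0.001, -1.0, -0.001], [0.001, 0.001, -1.0]]
wrist_force: [0.2, -0.0, -3.5]
grip_width: 0.0499
finger_force: 8.0
```

```bash
python3 tilt.py
```

```text
TCP [ 0.4612 -0.241   0.102 ] N 9 normal [ 0.653  0.046 -0.756] center [ 0.4689 -0.2313  0.0749] zmin/max 0.0683 0.0797 x 0.462 0.473 y -0.245 -0.218
```

Emit:
move_arm:
  translation:
    - [0,0,0.16]
    - [0,0,0.16]
    - [0,0,0.16]
  spin: [0,0,0]

```text
time: 26.65
position: [0.4623, -0.2409, 0.1408]
orientation: [[1.0, -0.0, 0.001], [-0.0, -1.0, -0.0], [0.001, 0.0, -1.0]]
wrist_force: [-0.2, 0.3, -3.0]
grip_width: 0.0498
finger_force: 8.0
```

```bash
python3 tilt.py
```

```text
TCP [ 0.462  -0.2406  0.14  ] N 180 normal [ 0.906 -0.005 -0.423] center [ 0.4611 -0.2398  0.0878] zmin/max 0.0462 0.1303 x 0.441 0.483 y -0.261 -0.218
```

The jerk swung it to 65°, so I'll do one more gentle one.

Emit:
move_arm:
  translation:
    - [0,0,-0.06]
    - [0,0,-0.12]
    - [0,0,0.06]
    - [0,0,0.06]
    - [0,0,0.06]
  spin: [0,0,0,0,0]

```text
time: 27.2
position: [0.4621, -0.2407, 0.155]
orientation: [[1.0, -0.0, -0.001], [-0.0, -1.0, 0.0], [-0.001, -0.0, -1.0]]
wrist_force: [0.7, 0.9, -3.0]
grip_width: 0.0501
finger_force: 8.0
```

```bash
python3 tilt.py
```

```text
TCP [ 0.4619 -0.2404  0.1545] N 216 normal [ 0.929 -0.003 -0.37 ] center [ 0.4641 -0.2394  0.1028] zmin/max 0.0562 0.1448 x 0.443 0.482 y -0.26 -0.219
```

Emit:
move_arm:
  translation:
    - [0,0,-0.1]
    - [0,0,-0.16]
    - [0,0,-0.178]
    - [0,0,-0.178]
  spin: [0,0,0,0]

```text
time: 27.65
position: [0.4621, -0.2406, 0.1102]
orientation: [[1.0, -0.0, -0.002], [-0.0, -1.0, 0.001], [-0.002, -0.001, -1.0]]
wrist_force: [0.1, 0.5, -2.8]
grip_width: 0.0496
finger_force: 8.0
```

Emit:
move_arm:
  translation:
    - [-0.03,0,0.004]
    - [-0.06,0,0.008]
    - [-0.09,0,0.012]
    - [-0.12,0,0.012]
    - [-0.15,0,0.012]
    - [-0.19,0,0.012]
    - [-0.23,0,0.01]
    - [-0.26,0,0.008]
  spin: [0,0,0,0,0,0,0,0]

```text
time: 28.45
position: [0.3964, -0.2408, 0.1133]
orientation: [[1.0, -0.0, -0.0], [-0.0, -1.0, 0.0], [-0.0, -0.0, -1.0]]
wrist_force: [0.1, -0.2, -2.8]
grip_width: 0.0501
finger_force: 8.0
```

```bash
python3 tilt.py
```

```text
TCP [ 0.3957 -0.2406  0.1131] N 190 normal [ 0.927 -0.007 -0.375] center [ 0.399  -0.2394  0.0625] zmin/max 0.0166 0.104 x 0.379 0.418 y -0.26 -0.217
```

Emit:
move_arm:
  translation:
    - [0.13,0,0]
    - [0.25,0,0]
    - [0.25,0,-0.03]
    - [0.25,0,-0.05]
    - [0.25,0,-0.056]
    - [0.25,0,-0.056]
  spin: [0,0,0,0,0,0]

```text
time: 29.1
position: [0.4612, -0.242, 0.1008]
orientation: [[1.0, -0.0, 0.005], [-0.0, -1.0, -0.003], [0.005, 0.003, -1.0]]
wrist_force: [2.8, -1.3, 8.0]
grip_width: 0.0497
finger_force: 8.0
```

Emit:
move_arm:
  translation:
    - [-0.03,0,0.003]
    - [-0.06,0,0.006]
    - [-0.09,0,0.008]
    - [-0.12,0,0.01]
    - [-0.15,0,0.01]
    - [-0.19,0,0.01]
    - [-0.23,0,0.008]
    - [-0.26,0,0.006]
  spin: [0,0,0,0,0,0,0,0]

```text
time: 29.9
position: [0.394, -0.2408, 0.1008]
orientation: [[1.0, -0.0, 0.0], [-0.0, -1.0, 0.0], [0.0, -0.0, -1.0]]
wrist_force: [0.5, -0.4, -1.2]
grip_width: 0.0499
finger_force: 8.0
```

```bash
python3 tilt.py
```

```text
TCP [ 0.3933 -0.2408  0.1007] N 338 normal [ 1.    -0.017 -0.022] center [ 0.4117 -0.2408  0.0621] zmin/max 0.0083 0.1104 x 0.405 0.416 y -0.265 -0.218
```

It now stands vertical on its short end in the grip. I'll roll it onward past vertical.

Emit:
move_arm:
  translation:
    - [-0.035,0,-0.004]
    - [-0.07,0,-0.008]
    - [-0.115,0,-0.014]
    - [-0.156,0,-0.028]
    - [-0.2,0,-0.045]
    - [-0.236,0,-0.068]
    - [-0.27,0,-0.098]
    - [-0.3,0,-0.128]
  spin: [0,0,0,0,0,0,0,0]

```text
time: 30.75
position: [0.3188, -0.2407, 0.0682]
orientation: [[1.0, -0.0, -0.001], [-0.0, -1.0, 0.001], [-0.001, -0.001, -1.0]]
wrist_force: [0.9, -1.3, -0.8]
grip_width: 0.0497
finger_force: 8.0
```

```bash
python3 tilt.py
```

```text
TCP [ 0.3179 -0.2402  0.0673] N 440 normal [0.613 0.013 0.79 ] center [ 0.3572 -0.2419  0.0516] zmin/max 0.017 0.0858 x 0.314 0.402 y -0.267 -0.218
```

Emit:
move_arm:
  translation:
    - [-0.015,0,-0.02]
    - [-0.03,0,-0.045]
    - [-0.045,0,-0.07]
    - [-0.06,0,-0.1]
    - [-0.07,0,-0.13]
    - [-0.07,0,-0.13]
  spin: [0,0,0,0,0,0]

```text
time: 31.4
position: [0.302, -0.2407, 0.0354]
orientation: [[1.0, -0.001, -0.001], [-0.001, -1.0, 0.001], [-0.001, -0.001, -1.0]]
wrist_force: [-0.5, 0.6, -1.0]
grip_width: 0.0498
finger_force: 8.0
```

Emit:
move_arm:
  translation:
    - [0,0,0]
    - [0,0,0]
    - [0,0,0]
    - [0,0,0]
    - [0,0,0.2]
    - [0,0,0.4]
    - [0,-0.2,0.6]
    - [0,-0.4,0.6]
  spin: [0,0,0,0,0,0,0,0]
  hand: 75

```text
time: 32.2
position: [0.303, -0.3254, 0.1869]
orientation: [[1.0, 0.002, 0.003], [0.002, -1.0, -0.006], [0.003, 0.006, -1.0]]
wrist_force: [1.8, -0.3, -0.8]
grip_width: 0.0665
finger_force: 0.0
```

```bash
python3 look.py 9 | grep -E "red|pos|low"
```

```text
{'time': 32.2, 'qpos': [-62.3783, 15.6623, 97.428, 0.0191, 66.5357, 27.4767], 'position': [0.303, -0.3254, 0.1869]}
top red ([198.0, 148.0], 629, 215, 23, 23, 45.8, 103)
top red ([149.0, 190.0], 505, 363, 108, 50, -2.3, 70)
top red ([347.0, 246.0], 344, -241, 89, 47, 0.3, 20)
top low ([201.0, 140.0], 661, 217, 70, 47, 1.5, 24)
top low ([393.0, 177.0], 561, -386, 114, 54, -15.5, 20)
scene red ([170.0, 171.0], 346, -240, 97, 50, 0.6, 22)
scene red ([370.0, 203.0], 508, 362, 112, 49, -2.1, 72)
scene red ([320.0, 225.0], 637, 214, 32, 20, -2.8, 105)
scene low ([103.0, 217.0], 564, -384, 116, 57, -17.2, 22)
scene low ([53.0, 247.0], 679, -481, 153, 14, 0.8, 21)
scene low ([318.0, 257.0], 669, 216, 81, 51, 1.7, 26)
```

Emit:
move_arm:
  translation:
    - [0.12,0.2,0]
    - [0.12,0.35,-0.05]
    - [0.12,0.35,-0.2]
    - [0.12,0.35,-0.35]
    - [0.12,0.35,-0.35]
    - [0.12,0.35,-0.35]
  spin: [0,0,0,0,0,0]

```text
time: 32.9
position: [0.3324, -0.2374, 0.0957]
orientation: [[1.0, -0.0, -0.001], [-0.0, -1.0, 0.001], [-0.001, -0.001, -1.0]]
wrist_force: [-0.2, -0.5, 0.5]
grip_width: 0.0659
finger_force: 0.0
```

```bash
python3 look.py 10 | grep -E "red|pos"
```

```text
{'time': 32.9, 'qpos': [-52.2587, 21.1183, 109.7395, 0.0047, 49.2111, 37.7539], 'position': [0.3324, -0.2374, 0.0957]}
top red ([198.0, 148.0], 629, 215, 23, 23, 45.8, 104)
top red ([149.0, 190.0], 505, 363, 108, 50, -2.2, 69)
top red ([344.0, 236.0], 378, -229, 37, 28, -33.9, 20)
scene red ([170.0, 171.0], 346, -240, 97, 50, 0.6, 22)
scene red ([370.0, 203.0], 508, 362, 112, 50, -1.6, 72)
scene red ([320.0, 225.0], 635, 214, 32, 20, -2.8, 104)
```

Emit:
move_arm:
  translation:
    - [0.006,-0.013,-0.14]
    - [0.006,-0.013,-0.26]
    - [0.006,-0.013,-0.272]
    - [0.006,-0.013,-0.272]
  spin: [0,0,0,0]

```text
time: 33.4
position: [0.3341, -0.2412, 0.0281]
orientation: [[1.0, -0.0, 0.0], [-0.0, -1.0, -0.0], [0.0, 0.0, -1.0]]
wrist_force: [-0.1, -0.2, 0.5]
grip_width: 0.0662
finger_force: 0.0
```

Emit:
move_arm:
  translation:
    - [0,0,0]
    - [0,0,0]
    - [0,0,0]
    - [0,0,0]
    - [0,0,0]
    - [0,0,0.15]
    - [0,0,0.35]
    - [0,0,0.55]
  spin: [0,0,0,0,0,0,0,0]
  hand: 40
  force: 40

```text
time: 34.2
position: [0.3334, -0.2401, 0.1668]
orientation: [[1.0, -0.0, -0.001], [-0.0, -1.0, 0.001], [-0.001, -0.001, -1.0]]
wrist_force: [0.6, -1.3, -3.0]
grip_width: 0.0496
finger_force: 40.0
```

Emit:
move_arm:
  translation:
    - [0.06,0.16,0]
    - [0.12,0.32,0]
    - [0.18,0.48,0]
    - [0.24,0.64,0]
    - [0.3,0.8,0]
    - [0.336,0.96,0]
    - [0.336,0.96,0]
  spin: [0,0,0,0,0,-0.02,-0.02]

```text
time: 34.9
position: [0.4177, 0.0031, 0.1651]
orientation: [[1.0, -0.025, 0.0], [-0.025, -1.0, 0.001], [0.0, -0.001, -1.0]]
wrist_force: [0.5, -0.0, -2.5]
grip_width: 0.0496
finger_force: 40.0
```

Emit:
move_arm:
  translation:
    - [0.06,0.16,0]
    - [0.12,0.32,0]
    - [0.18,0.48,0]
    - [0.24,0.64,0]
    - [0.3,0.8,0]
    - [0.336,0.96,0]
    - [0.336,0.96,0]
  spin: [0,0,0,0,0,0,0]

```text
time: 35.6
position: [0.5023, 0.2423, 0.1647]
orientation: [[1.0, -0.026, 0.001], [-0.026, -1.0, 0.001], [0.001, -0.001, -1.0]]
wrist_force: [-0.1, -0.5, -3.1]
grip_width: 0.0497
finger_force: 40.0
```

Run:
```python
from h import *
for n in("scene","top"):
    p,d=arm.snapshot(n);c=cloud(n,d);H=hsv(p);z=c[...,2]
    m=((H[...,0]<6)|(H[...,0]>174))&(H[...,1]>120)&(c[...,1]>.15)
    for b in blobs(n,m,c,amin=30): print(n,b)
```

```text
scene ([330.0, 177.0], 505, 242, 115, 56, -2.5, 158)
scene ([370.0, 203.0], 508, 363, 112, 50, -2.5, 72)
scene ([320.0, 225.0], 635, 214, 32, 20, -2.8, 104)
top ([198.0, 148.0], 629, 215, 23, 23, 45.8, 104)
top ([143.0, 199.0], 487, 380, 66, 18, 1.9, 70)
top ([185.0, 201.0], 469, 243, 46, 24, -78.8, 156)
```

Emit:
move_arm:
  translation:
    - [0,0.106,0]
    - [0,0.106,-0.15]
    - [0,0.106,-0.28]
    - [0,0.106,-0.32]
    - [0,0.106,-0.336]
    - [0,0.106,-0.347]
    - [0,0.106,-0.347]
  spin: [0,0,0,0,0,0,0]

```text
time: 36.4
position: [0.5024, 0.2655, 0.0791]
orientation: [[1.0, -0.031, 0.002], [-0.031, -1.0, 0.0], [0.002, -0.001, -1.0]]
wrist_force: [0.8, 0.4, -2.8]
grip_width: 0.0495
finger_force: 40.0
```

Emit:
move_arm:
  translation:
    - [0,0,0]
    - [0,0,0]
    - [0,0,0]
    - [0,0,0]
  spin: [0,0,0,0]
  hand: 75

```text
time: 36.8
position: [0.502, 0.2659, 0.0783]
orientation: [[1.0, -0.03, 0.001], [-0.03, -1.0, 0.0], [0.001, -0.0, -1.0]]
wrist_force: [0.7, 0.0, 0.3]
grip_width: 0.066
finger_force: 0.0
```

Emit:
move_arm:
  translation:
    - [0,0,0.15]
    - [0,0,0.35]
    - [0,-0.1,0.55]
    - [0,-0.3,0.68]
    - [0,-0.5,0.68]
    - [0,-0.7,0.68]
    - [0,-0.9,0.68]
    - [0,-0.9,0.68]
  spin: [0,0,0,0,0,0,0,0]

```text
time: 37.6
position: [0.5018, 0.0371, 0.2483]
orientation: [[0.999, -0.034, 0.001], [-0.034, -0.999, -0.001], [0.001, 0.001, -1.0]]
wrist_force: [0.5, 0.6, -0.3]
grip_width: 0.0663
finger_force: 0.0
```

```bash
python3 look.py 11 | grep -E "red|pos|low"
```

```text
{'time': 37.6, 'qpos': [-9.2602, 17.6821, 82.867, -0.0449, 79.4127, 82.71], 'position': [0.5018, 0.0371, 0.2483]}
top red ([198.0, 148.0], 629, 215, 23, 23, 45.8, 104)
top red ([149.0, 190.0], 505, 363, 108, 51, -2.2, 70)
top red ([182.0, 191.0], 503, 263, 108, 49, -1.8, 70)
top low ([201.0, 141.0], 661, 215, 70, 50, 1.7, 24)
top low ([393.0, 177.0], 561, -385, 114, 55, -15.5, 20)
scene red ([335.0, 201.0], 506, 263, 112, 49, -1.4, 72)
scene red ([370.0, 203.0], 507, 362, 112, 50, -2.1, 72)
scene red ([320.0, 226.0], 636, 214, 32, 20, -2.8, 104)
scene low ([103.0, 217.0], 564, -384, 117, 58, -15.8, 22)
scene low ([53.0, 247.0], 680, -481, 145, 14, -0.2, 22)
scene low ([318.0, 257.0], 668, 216, 79, 51, 1.9, 26)
```

Emit:
move_arm:
  translation:
    - [0.04,-0.17,0]
    - [0.08,-0.34,0]
    - [0.12,-0.51,0]
    - [0.16,-0.68,0]
    - [0.198,-0.867,0]
    - [0.198,-0.867,0]
  spin: [0,0,-0.158,-0.158,-0.158,-0.158]

```text
time: 38.3
position: [0.5526, -0.1788, 0.247]
orientation: [[0.964, -0.267, -0.0], [-0.267, -0.964, -0.0], [-0.0, 0.001, -1.0]]
wrist_force: [-0.2, 0.7, -0.2]
grip_width: 0.0663
finger_force: 0.0
```

Emit:
move_arm:
  translation:
    - [0.04,-0.17,0]
    - [0.08,-0.34,0]
    - [0.12,-0.51,0]
    - [0.16,-0.68,-0.1]
    - [0.198,-0.867,-0.25]
    - [0.198,-0.867,-0.42]
    - [0.198,-0.867,-0.58]
    - [0.198,-0.867,-0.58]
  spin: [0,0,0,0,0,0,0,0]

```text
time: 39.1
position: [0.6002, -0.389, 0.0964]
orientation: [[0.965, -0.262, -0.009], [-0.262, -0.965, 0.009], [-0.011, -0.006, -1.0]]
wrist_force: [0.8, 0.7, 1.0]
grip_width: 0.0662
finger_force: 0.0
```

```bash
python3 look.py 12 | grep -E "pos|low"
```

```text
{'time': 39.1, 'qpos': [-42.4154, 46.2892, 56.2584, 0.0273, 78.1556, 62.7856], 'position': [0.6002, -0.389, 0.0964]}
top low ([201.0, 140.0], 661, 216, 70, 47, 1.5, 25)
scene low ([103.0, 219.0], 564, -383, 116, 59, -16.7, 22)
scene low ([53.0, 247.0], 678, -482, 150, 14, 1.1, 21)
scene low ([318.0, 257.0], 669, 216, 81, 51, 1.7, 26)
```

Emit:
move_arm:
  translation:
    - [0,0,-0.14]
    - [0,0,-0.27]
    - [0,0,-0.292]
    - [0,0,-0.292]
  spin: [0,0,0,0]

```text
time: 39.6
position: [0.6019, -0.3926, 0.0321]
orientation: [[0.965, -0.263, 0.002], [-0.263, -0.965, -0.002], [0.002, 0.001, -1.0]]
wrist_force: [-0.5, -0.2, 0.9]
grip_width: 0.0659
finger_force: 0.0
```

Emit:
move_arm:
  translation:
    - [0,0,0]
    - [0,0,0]
    - [0,0,0]
    - [0,0,0]
    - [0,0,0]
  spin: [0,0,0,0,0]
  hand: 40
  force: 8

```text
time: 40.1
position: [0.6018, -0.3938, 0.0327]
orientation: [[0.965, -0.264, 0.004], [-0.264, -0.965, -0.004], [0.004, 0.003, -1.0]]
wrist_force: [-0.4, -1.0, 6.3]
grip_width: 0.0501
finger_force: 8.0
```

Emit:
move_arm:
  translation:
    - [0,0,0.04]
    - [-0.01,0,0.08]
    - [-0.02,0.005,0.12]
    - [-0.04,0.01,0.16]
    - [-0.06,0.015,0.2]
    - [-0.1,0.025,0.24]
    - [-0.14,0.035,0.28]
    - [-0.155,0.04,0.3]
  spin: [0,0,0,0,0,0,0,0]

```text
time: 40.9
position: [0.5611, -0.3826, 0.1064]
orientation: [[0.964, -0.264, 0.0], [-0.264, -0.964, -0.001], [0.001, 0.0, -1.0]]
wrist_force: [0.3, -0.7, -1.7]
grip_width: 0.0498
finger_force: 8.0
```

Emit:
move_arm:
  translation:
    - [0,0,0.16]
    - [0,0,0.16]
    - [0,0,0.16]
  spin: [0,0,0]

```text
time: 41.2
position: [0.562, -0.3827, 0.1454]
orientation: [[0.965, -0.264, 0.001], [-0.264, -0.965, -0.001], [0.001, 0.001, -1.0]]
wrist_force: [0.3, 0.7, -3.8]
grip_width: 0.05
finger_force: 8.0
```

```bash
python3 tilt.py
```

```text
TCP [ 0.5617 -0.3824  0.1442] N 104 normal [ 0.897 -0.255 -0.361] center [ 0.5669 -0.3796  0.0899] zmin/max 0.0464 0.1278 x 0.548 0.583 y -0.398 -0.361
```

It's at 69° already. Now lower it to the table and roll it over.

Emit:
move_arm:
  translation:
    - [0,0,-0.08]
    - [0,0,-0.14]
    - [0,0,-0.158]
    - [0,0,-0.166]
    - [0,0,-0.166]
  spin: [0,0,0,0,0]

```text
time: 41.75
position: [0.5632, -0.3831, 0.1042]
orientation: [[0.965, -0.264, 0.003], [-0.264, -0.965, -0.002], [0.004, 0.001, -1.0]]
wrist_force: [3.0, 0.4, 7.8]
grip_width: 0.0496
finger_force: 8.0
```

Emit:
move_arm:
  translation:
    - [-0.03,0.008,0.003]
    - [-0.06,0.016,0.006]
    - [-0.09,0.024,0.008]
    - [-0.12,0.032,0.01]
    - [-0.15,0.041,0.01]
    - [-0.18,0.049,0.01]
    - [-0.22,0.06,0.008]
    - [-0.25,0.068,0.006]
  spin: [0,0,0,0,0,0,0,0]

```text
time: 42.55
position: [0.4987, -0.3654, 0.1044]
orientation: [[0.964, -0.264, -0.001], [-0.264, -0.964, 0.001], [-0.001, -0.001, -1.0]]
wrist_force: [1.0, 0.2, 1.6]
grip_width: 0.0499
finger_force: 8.0
```

```bash
python3 tilt.py
```

```text
TCP [ 0.498  -0.3652  0.1045] N 311 normal [ 0.955 -0.295  0.018] center [ 0.5207 -0.3699  0.0614] zmin/max 0.0102 0.1108 x 0.511 0.531 y -0.392 -0.348
```

Emit:
move_arm:
  translation:
    - [-0.034,0.009,-0.004]
    - [-0.068,0.018,-0.008]
    - [-0.11,0.03,-0.014]
    - [-0.15,0.041,-0.028]
    - [-0.193,0.053,-0.045]
    - [-0.228,0.062,-0.068]
    - [-0.26,0.071,-0.098]
    - [-0.29,0.079,-0.128]
  spin: [0,0,0,0,0,0,0,0]

```text
time: 43.4
position: [0.4261, -0.3456, 0.0726]
orientation: [[0.965, -0.264, -0.001], [-0.264, -0.965, 0.0], [-0.001, -0.0, -1.0]]
wrist_force: [-1.0, 0.4, 1.6]
grip_width: 0.0497
finger_force: 8.0
```

Emit:
move_arm:
  translation:
    - [-0.014,0.004,-0.02]
    - [-0.029,0.008,-0.045]
    - [-0.043,0.012,-0.07]
    - [-0.058,0.016,-0.1]
    - [-0.068,0.018,-0.135]
    - [-0.068,0.018,-0.14]
  spin: [0,0,0,0,0,0]

```text
time: 44.0
position: [0.4097, -0.3412, 0.0367]
orientation: [[0.964, -0.264, -0.001], [-0.264, -0.964, 0.001], [-0.001, -0.001, -1.0]]
wrist_force: [-1.4, 1.1, 0.1]
grip_width: 0.0499
finger_force: 8.0
```

```bash
python3 tilt.py
```

```text
TCP [ 0.4099 -0.3413  0.0371] N 381 normal [ 0.258 -0.086  0.962] center [ 0.4567 -0.3529  0.0355] zmin/max 0.0176 0.0539 x 0.404 0.51 y -0.384 -0.32
```

Emit:
move_arm:
  translation:
    - [0,0,0]
    - [0,0,0]
    - [0,0,0]
    - [0,0,0]
    - [0,0,0.2]
    - [0,0.15,0.4]
    - [0,0.35,0.5]
    - [0,0.55,0.5]
  spin: [0,0,0,0,0,0,0,0]
  hand: 75

```text
time: 44.85
position: [0.4108, -0.2192, 0.1636]
orientation: [[0.964, -0.266, 0.004], [-0.266, -0.964, -0.004], [0.005, 0.003, -1.0]]
wrist_force: [0.7, 0.7, -0.0]
grip_width: 0.0664
finger_force: 0.0
```

```bash
python3 look.py 13 | grep -E "red|pos|blue"
```

```text
{'time': 44.85, 'qpos': [-42.7079, 19.3532, 96.4069, 0.0024, 63.8987, 62.6926], 'position': [0.4108, -0.2192, 0.1636]}
top blue ([262.0, 132.0], 692, 26, 106, 49, 83.9, 32)
top red ([198.0, 148.0], 629, 215, 23, 23, 45.8, 104)
top red ([149.0, 190.0], 505, 363, 108, 50, -2.3, 69)
top red ([182.0, 191.0], 503, 263, 108, 49, -1.7, 69)
top red ([386.0, 203.0], 477, -360, 50, 48, 75.0, 20)
scene blue ([245.0, 258.0], 694, 26, 106, 49, 84.0, 34)
scene red ([126.0, 191.0], 451, -351, 111, 52, -15.0, 22)
scene red ([335.0, 201.0], 506, 263, 112, 49, -1.4, 72)
scene red ([370.0, 204.0], 508, 362, 112, 50, -2.1, 72)
scene red ([320.0, 225.0], 637, 214, 32, 20, -2.8, 105)
```

Emit:
move_arm:
  translation:
    - [0.148,-0.2,0]
    - [0.148,-0.4,0]
    - [0.148,-0.545,-0.05]
    - [0.148,-0.545,-0.2]
    - [0.148,-0.545,-0.24]
    - [0.148,-0.545,-0.24]
  spin: [0,0,0,0,0,0]

```text
time: 45.55
position: [0.4465, -0.3548, 0.0995]
orientation: [[0.965, -0.264, -0.002], [-0.264, -0.965, 0.003], [-0.003, -0.002, -1.0]]
wrist_force: [-0.6, -0.2, 0.1]
grip_width: 0.0662
finger_force: 0.0
```

Emit:
move_arm:
  translation:
    - [0.006,0.01,-0.14]
    - [0.006,0.01,-0.27]
    - [0.006,0.01,-0.286]
    - [0.006,0.01,-0.286]
  spin: [0,0,0,0]

```text
time: 45.95
position: [0.4491, -0.3529, 0.0305]
orientation: [[0.965, -0.263, 0.0], [-0.263, -0.965, -0.001], [0.001, 0.0, -1.0]]
wrist_force: [0.7, -0.1, -0.3]
grip_width: 0.066
finger_force: 0.0
```

Emit:
move_arm:
  translation:
    - [0,0,0]
    - [0,0,0]
    - [0,0,0]
    - [0,0,0]
    - [0,0,0]
    - [0,0,0.15]
    - [0,0,0.35]
    - [0,0,0.55]
  spin: [0,0,0,0,0,0,0,0]
  hand: 40
  force: 40

```text
time: 46.75
position: [0.4482, -0.3526, 0.1688]
orientation: [[0.964, -0.264, -0.001], [-0.264, -0.964, 0.001], [-0.001, -0.001, -1.0]]
wrist_force: [-0.4, -0.3, -1.9]
grip_width: 0.0496
finger_force: 40.0
```

Emit:
move_arm:
  translation:
    - [0.02,0.17,0]
    - [0.04,0.34,0]
    - [0.06,0.51,0]
    - [0.08,0.68,0]
    - [0.1,0.85,0]
    - [0.1,1.0,0]
    - [0.1,1.0,0]
  spin: [0,0,0,0.157,0.157,0.157,0.157]

```text
time: 47.45
position: [0.4729, -0.0991, 0.1673]
orientation: [[1.0, -0.027, -0.001], [-0.027, -1.0, 0.001], [-0.001, -0.001, -1.0]]
wrist_force: [0.3, -1.0, -1.5]
grip_width: 0.0493
finger_force: 40.0
```

Emit:
move_arm:
  translation:
    - [0.02,0.17,0]
    - [0.04,0.34,0]
    - [0.06,0.51,0]
    - [0.08,0.68,0]
    - [0.1,0.85,0]
    - [0.1,1.0,0]
    - [0.1,1.0,0]
  spin: [0,0,0,0,0,0,0]

```text
time: 48.15
position: [0.4984, 0.15, 0.1671]
orientation: [[1.0, -0.028, 0.001], [-0.028, -1.0, 0.001], [0.001, -0.001, -1.0]]
wrist_force: [-0.9, 0.1, -2.1]
grip_width: 0.0495
finger_force: 40.0
```

Run:
```python
from h import *
print(arm.get_obs()['position'])
for n in("scene",):
    p,d=arm.snapshot(n);c=cloud(n,d);H=hsv(p);z=c[...,2]
    m=((H[...,0]<6)|(H[...,0]>174))&(H[...,1]>120)&(c[...,1]>.05)
    for b in blobs(n,m,c,amin=30): print(n,b)
```

```text
[0.49839348 0.15002777 0.16712685]
scene ([295.0, 174.0], 498, 149, 115, 57, 0.9, 158)
scene ([335.0, 201.0], 506, 263, 112, 49, -1.7, 72)
scene ([370.0, 204.0], 508, 362, 112, 50, -1.6, 72)
scene ([320.0, 225.0], 636, 214, 32, 20, -2.8, 104)
```

Emit:
move_arm:
  translation:
    - [0.014,0.108,0]
    - [0.014,0.108,-0.15]
    - [0.014,0.108,-0.28]
    - [0.014,0.108,-0.32]
    - [0.014,0.108,-0.336]
    - [0.014,0.108,-0.347]
    - [0.014,0.108,-0.347]
  spin: [-0.023,-0.023,-0.023,-0.023,-0.023,-0.023,-0.023]

```text
time: 48.9
position: [0.5029, 0.1737, 0.0813]
orientation: [[0.998, -0.067, 0.002], [-0.067, -0.998, 0.0], [0.002, -0.0, -1.0]]
wrist_force: [0.1, 0.8, -1.8]
grip_width: 0.0495
finger_force: 40.0
```

Emit:
move_arm:
  translation:
    - [0,0,0]
    - [0,0,0]
    - [0,0,0]
    - [0,0,0]
  spin: [0,0,0,0]
  hand: 75

```text
time: 49.3
position: [0.5023, 0.1741, 0.0804]
orientation: [[0.998, -0.066, 0.001], [-0.066, -0.998, 0.0], [0.001, -0.0, -1.0]]
wrist_force: [-1.2, -0.2, -0.0]
grip_width: 0.0665
finger_force: 0.0
```

Emit:
move_arm:
  translation:
    - [0,0,0.15]
    - [0,0,0.35]
    - [0,-0.1,0.55]
    - [0,-0.3,0.68]
    - [0,-0.5,0.68]
    - [0,-0.7,0.68]
    - [0,-0.9,0.68]
    - [0,-0.9,0.68]
  spin: [0,0,0,0,0,0,0,0]

```text
time: 50.1
position: [0.502, -0.0548, 0.2502]
orientation: [[0.998, -0.07, 0.0], [-0.07, -0.998, -0.001], [0.0, 0.001, -1.0]]
wrist_force: [0.0, 0.1, 0.4]
grip_width: 0.066
finger_force: 0.0
```

```bash
python3 look.py 14 | grep -E "red|pos|blue"
```

```text
{'time': 50.1, 'qpos': [-19.6695, 17.7697, 82.3987, -0.0432, 79.7969, 74.3725], 'position': [0.502, -0.0548, 0.2502]}
top blue ([262.0, 132.0], 691, 26, 106, 49, 83.9, 32)
top red ([198.0, 148.0], 629, 215, 23, 23, 45.8, 102)
top red ([149.0, 190.0], 505, 363, 108, 50, -2.1, 70)
top red ([182.0, 191.0], 503, 263, 108, 49, -1.8, 69)
top red ([212.0, 192.0], 501, 172, 107, 48, -3.9, 70)
scene blue ([245.0, 258.0], 694, 26, 106, 49, 83.9, 34)
scene red ([302.0, 199.0], 504, 172, 112, 47, -3.7, 72)
scene red ([335.0, 201.0], 506, 263, 112, 49, -1.4, 72)
scene red ([370.0, 203.0], 508, 362, 112, 50, -1.5, 72)
scene red ([320.0, 225.0], 636, 214, 32, 20, -2.8, 104)
```

View pics/scene14.png

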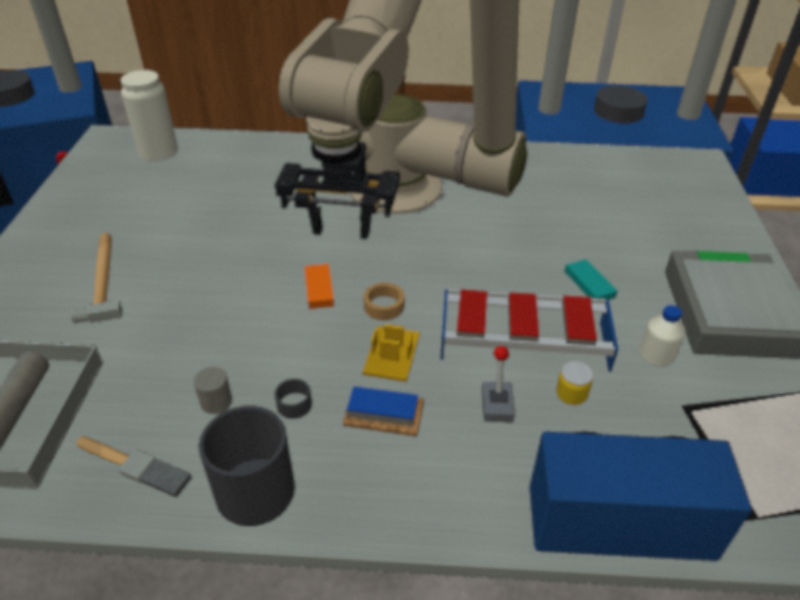

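All three coupons lie red up on the cradle, at (472,312), (523,315) and (579,318). The blue one is on the pad at (383,405), and the bystanders haven't moved. The lever tip is at (501,352). Next is the switch, pushed with closed fingers.

Emit:
move_arm:
  translation:
    - [0.06,0.18,0]
    - [0.12,0.36,0]
    - [0.17,0.54,0]
    - [0.17,0.54,0]
    - [0.17,0.54,0]
  spin: [0,0,0,0,0]
  hand: 0

```text
time: 50.7
position: [0.5441, 0.0864, 0.2499]
orientation: [[0.998, -0.062, -0.001], [-0.062, -0.998, 0.0], [-0.001, -0.0, -1.0]]
wrist_force: [0.4, -1.0, -0.0]
grip_width: 0.0282
finger_force: 0.0
```

Emit:
move_arm:
  translation:
    - [0.06,0.18,0]
    - [0.12,0.36,0]
    - [0.17,0.54,0]
    - [0.17,0.54,0]
    - [0.17,0.54,-0.15]
    - [0.17,0.54,-0.3]
    - [0.17,0.54,-0.45]
  spin: [0.03,0.03,0.03,0.03,0.03,0.03,0.03]

```text
time: 51.4
position: [0.5867, 0.218, 0.1366]
orientation: [[1.0, -0.022, 0.0], [-0.022, -1.0, -0.0], [0.0, 0.0, -1.0]]
wrist_force: [0.4, 0.1, 0.2]
grip_width: 0.0006
finger_force: 0.0
```

Emit:
move_arm:
  translation:
    - [0,0,-0.05]
    - [0,0,-0.13]
    - [0,0,-0.13]
  spin: [0,0,0]

```text
time: 51.7
position: [0.5864, 0.2182, 0.104]
orientation: [[1.0, -0.022, -0.003], [-0.022, -1.0, -0.001], [-0.003, 0.001, -1.0]]
wrist_force: [-0.5, -0.4, 0.5]
grip_width: 0.0004
finger_force: 0.0
```

Now I push along +x.

Emit:
move_arm:
  translation:
    - [0.06,0,0]
    - [0.12,0,0]
    - [0.18,0,0]
    - [0.24,0,0]
    - [0.29,0,0]
    - [0.34,0,0]
    - [0.38,0,0]
    - [0.38,0,0]
  spin: [0,0,0,0,0,0,0,0]

```text
time: 52.5
position: [0.6802, 0.2188, 0.1067]
orientation: [[1.0, -0.021, -0.007], [-0.021, -1.0, -0.0], [-0.007, 0.0, -1.0]]
wrist_force: [-14.1, -1.8, 3.7]
grip_width: 0.0007
finger_force: 7.0
```

```bash
python3 look.py 15 | grep -E "red|pos"
```

```text
{'time': 52.5, 'qpos': [8.3563, 45.5518, 56.0496, 0.0364, 78.7826, 99.5635], 'position': [0.6802, 0.2188, 0.1067]}
top red ([149.0, 190.0], 505, 363, 108, 50, -2.3, 70)
top red ([218.0, 189.0], 501, 154, 104, 15, 1.2, 70)
scene red ([302.0, 195.0], 490, 173, 82, 47, -4.1, 72)
scene red ([371.0, 203.0], 508, 363, 112, 49, -1.0, 72)
scene red ([322.0, 247.0], 705, 217, 36, 22, -2.2, 100)
```

Emit:
move_arm:
  translation:
    - [0,0,0]
    - [-0.15,0,0]
    - [-0.3,0,0]
    - [-0.3,0,0.2]
    - [-0.3,-0.2,0.4]
    - [-0.3,-0.5,0.6]
    - [-0.4,-0.7,0.6]
    - [-0.4,-1.0,0.6]
  spin: [0,0,0,0,0,0,0,0]

```text
time: 53.4
position: [0.59, 0.0466, 0.2478]
orientation: [[1.0, -0.02, 0.006], [-0.02, -1.0, -0.001], [0.006, 0.001, -1.0]]
wrist_force: [1.1, 0.1, -0.1]
grip_width: 0.0001
finger_force: 0.0
```

Emit:
move_arm:
  translation:
    - [0,-0.1,0]
    - [0,-0.2,0]
    - [0,-0.2,0]
    - [0,-0.2,0]
    - [0,-0.2,0]
  spin: [0,0,0,0,0]

```text
time: 53.9
position: [0.5904, -0.001, 0.2442]
orientation: [[1.0, -0.02, 0.001], [-0.02, -1.0, 0.0], [0.001, -0.0, -1.0]]
wrist_force: [-1.0, -0.4, 0.4]
grip_width: 0.0005
finger_force: 0.0
```

```bash
python3 look.py 16 | grep -E "red|pos|blue"
python3 - <<'E'
from h import *
p=np.load("scene16.npz")['p'][:,:,::-1]
cv2.imwrite("pics/c16.png",cv2.resize(p[160:290,210:410],(800,520),interpolation=cv2.INTER_CUBIC))
E
```

```text
{'time': 53.9, 'qpos': [-11.5872, 26.5321, 69.3469, 0.0137, 84.0691, 79.5799], 'position': [0.5904, -0.001, 0.2442]}
top red ([198.0, 124.0], 700, 217, 22, 21, 45.6, 101)
top red ([149.0, 190.0], 505, 363, 108, 50, -2.2, 70)
top red ([212.0, 192.0], 501, 172, 108, 49, -3.9, 69)
top red ([187.0, 193.0], 498, 249, 108, 49, -4.9, 70)
scene blue ([245.0, 258.0], 694, 26, 106, 49, 83.9, 34)
scene red ([302.0, 199.0], 504, 172, 112, 47, -3.7, 72)
scene red ([329.0, 200.0], 501, 249, 111, 48, -4.2, 72)
scene red ([370.0, 203.0], 507, 363, 112, 50, -2.1, 72)
scene red ([322.0, 248.0], 708, 217, 27, 25, -48.1, 101)
```

View pics/c16.png

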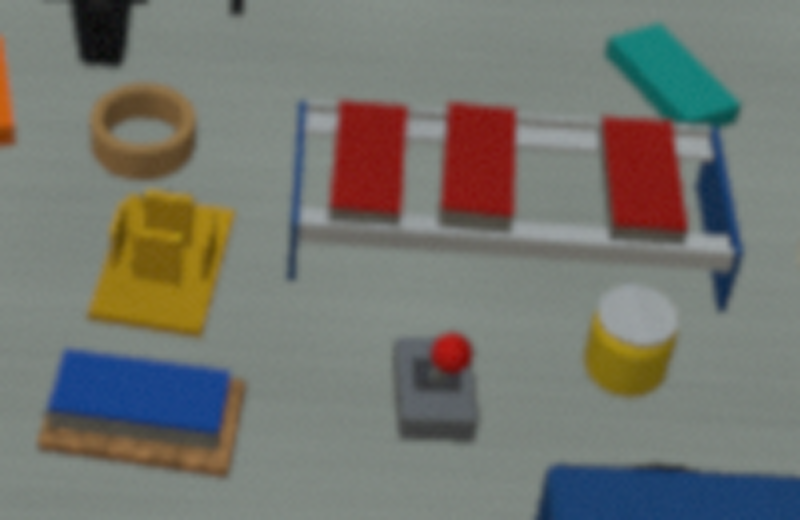

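The lever is over: its tip went from x 0.629 to 0.700, and the push stalled at 14 N. In the crop, the middle coupon (480,165) has been knocked about 14 mm along the ledges. I'll check that it is still flat before handing in.

Run:
```python
from h import *
for n in("top","scene"):
    f=np.load(n+"16.npz");c=cloud(n,f['d']);H=hsv(f['p'])
    m=((H[...,0]<6)|(H[...,0]>174))&(H[...,1]>120)
    m=cv2.erode(m.astype(np.uint8),np.ones((3,3)))>0
    for y in(.172,.249,.363):
        P=c[m&(abs(c[...,1]-y)<.03)&(c[...,0]<.58)];C=P.mean(0);v=np.linalg.svd(P-C)[2][2];print(n,y,C.round(4),(v*np.sign(v[2])).round(3))
```

```text
top 0.172 [0.5012 0.1721 0.0695] [0.006 0.004 1.   ]
top 0.249 [0.4983 0.2492 0.0694] [0.007 0.013 1.   ]
top 0.363 [0.5046 0.363  0.0698] [0.011 0.026 1.   ]
scene 0.172 [0.5063 0.1721 0.0718] [-0.005  0.     1.   ]
scene 0.249 [0.5024 0.2493 0.0718] [0. 0. 1.]
scene 0.363 [0.5095 0.3624 0.0717] [-0.005  0.011  1.   ]
```

All of them are flat, so I'm handing in.

```bash
python3 -c "
from cell import arm
print(arm.hand_in())"
```

```text
the job is handed in; nothing more can be done
None
```

I handed the job in at about 54 s of robot time; no verdict came back. The last images show the blue coupon blue face up on the cork pad, all three other coupons flat and red face up on the cradle, the lever pushed over until it stalled, and the bystanders in view where they started.

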